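# Rack the pressing templates and lock the rack

## Task

Put the pressing templates back in their rack: turn the rack's lock collar to its open mark, slide each flat template that lies on the ironing board endwise into a bay of its own until it is fully home against the back stop, and then turn the collar back to its locked mark so that the bar holds them all. Leave the other things on the board where they stand.

Things in the scene. Friction and masses are not known exactly. Their poses are not given: they have to be found in the camera images.
- rack: Low rack fixed to the board, 115 x 206 x 21 mm, four bays open toward -x, 50 mm apart (y = -75, -25, 25, 75 mm), lock collar at its left end. Origin: centre of the underside; x points into the bays, y left. Bay floor 4 mm above the board, begins with a ramp at x = -52 mm; side guides (28 mm passage, rounded noses) and roof (underside at 16 mm) begin at x = -5 mm; back stop at x = 55 mm.
- lock_bar (a joint): Travel (m) of the steel locking bar, moved by the collar: 0 locked, 0.010 open (toward +y). It crosses the bays at rack x = -22 to -8 mm, 16 to 23 mm above the board, with one tooth per bay hanging down to 5 mm. Each tooth's edge is 7.5 mm left of the bay's centre line when locked (in a template's way, or in the waist of one that is home), 17.5 mm when open.
- lock_collar (a joint): Angle of the lock collar: 0 = locked mark (one ridge on the housing, where the pointer shows toward rack +y), 1.2 = open mark (two ridges), both at end stops; grows anticlockwise from above. It stays where left and needs about 0.1 N m. If a template is not fully home the bar's tooth jams on it.
- collar_grip (a point): Centre of the black grip bar on top of the steel lock collar (58 mm across, at x = 0, y = 145 mm of the rack), on the turning axis, 55 mm above the board. Bar: 12 mm thick (own x), 52 mm long (own y), 43 to 66 mm above the board; pinch its sides from above. The frame turns with the collar; at 0 its axes are the rack's.
- bay0_home (a point): Point in bay 0 (counted from the right, -y) of the rack where a template's centre lies when the template is fully home: 15 mm before the rack's origin, 8 mm above the board. Seated, it can wobble about 4 mm sideways and 0.09 rad. Axes as the rack's.
- bay1_home (a point): Point in bay 1 (counted from the right, -y) of the rack where a template's centre lies when the template is fully home: 15 mm before the rack's origin, 8 mm above the board. Seated, it can wobble about 4 mm sideways and 0.09 rad. Axes as the rack's.
- bay2_home (a point): Point in bay 2 (counted from the right, -y) of the rack where a template's centre lies when the template is fully home: 15 mm before the rack's origin, 8 mm above the board. Seated, it can wobble about 4 mm sideways and 0.09 rad. Axes as the rack's.
- bay3_home (a point): Point in bay 3 (counted from the right, -y) of the rack where a template's centre lies when the template is fully home: 15 mm before the rack's origin, 8 mm above the board. Seated, it can wobble about 4 mm sideways and 0.09 rad. Axes as the rack's.
- template0_mid (a point): Centre of a flat birch pressing template, 140 mm long (own x), 24 mm wide, 8 mm thick, 50 g, with a waist in the middle (26 mm long, 10 mm wide); ends and faces alike, either end may go in first. Lies flat on the board; pinch it across its width near an end. When home its last 45 mm stick out in front of the rack's floor. Three or four are present.
- template1_mid (a point): Centre of a flat birch pressing template, 140 mm long (own x), 24 mm wide, 8 mm thick, 50 g, with a waist in the middle (26 mm long, 10 mm wide); ends and faces alike, either end may go in first. Lies flat on the board; pinch it across its width near an end. When home its last 45 mm stick out in front of the rack's floor. Three or four are present.
- template2_mid (a point): Centre of a flat birch pressing template, 140 mm long (own x), 24 mm wide, 8 mm thick, 50 g, with a waist in the middle (26 mm long, 10 mm wide); ends and faces alike, either end may go in first. Lies flat on the board; pinch it across its width near an end. When home its last 45 mm stick out in front of the rack's floor. Three or four are present.
- template3_mid (a point): Centre of a flat birch pressing template, 140 mm long (own x), 24 mm wide, 8 mm thick, 50 g, with a waist in the middle (26 mm long, 10 mm wide); ends and faces alike, either end may go in first. Lies flat on the board; pinch it across its width near an end. When home its last 45 mm stick out in front of the rack's floor. Three or four are present.
- masking_tape: Roll of masking tape, 100 mm across; a loose bystander to leave alone; origin at the centre of its underside.
- thread_box: Small cardboard thread box, 45x70x33 mm; a loose bystander to leave alone; origin at the centre of its underside.
- white_jar: White jar, 70 mm across, 57 mm high; a loose bystander to leave alone; origin at the centre of its underside.
- can_white: White spray can, 52 mm across, 187 mm high; a loose bystander to leave alone; origin at the centre of its underside.
- thread_reel_2: White thread reel, 35 mm across, 46 mm high; a loose bystander to leave alone; origin at the centre of its underside.

How it is judged:
By the outcome, as a careful person would: the job done as asked, in the order asked, and still so for the second after the job is handed in, with the robot touching nothing.
Of template0, template1, template2, template3 only 3 to 4 are there at a start; the rules pass over those that are not, and their reading is None.
At some moment in a run one of template0, template1, template2, template3 may be knocked a few centimetres aside while the robot is not near it.
Once in a run the grip may slacken for a moment while it holds something.
It also fails if it takes over 210 s, if anything falls off the work surface, if the arm or the gripper's body presses on something with over 40 N, if the wrist force passes 120 N, or if a joint passes its speed limit or range.

## Robot

A 6-joint arm with a two-finger parallel gripper is mounted at the origin on a cart in front of the work surface, level with it; the furniture and walls round the work are solid. World frame = base frame: x ahead of the robot, y to its left, z up, the work surface at z = 0. Lengths are in m, angles in rad, forces in N, time in s.
With the tool pointing down it reaches from about 0.15 to 0.775 m from the base axis. Payload 6.1 kg.
Tool frame: the origin (TCP) lies at the very end of the fingers, on their centre line; the grasp point (between the pads) lies 19 mm behind it (bot.tcp_to_grasp is the distance from the TCP to the grasp point, in m); x points along the fingers, y is the direction in which the jaws open and shut, and the axes are right-handed (so a half turn about x gives the same grasp; the last joint's range is limited). The gripper opens to 85 mm and grips with 20 to 120 N. Pads are 22 mm wide; open, the fingers measure 114 mm over their backs; the gripper's body (76 mm by 85 mm) begins 54 mm behind the grasp point. The pads swing forward as they close: fully open they stand 13 mm farther back than shut.
Start: joints at [-1.175, 0.126, -0.04, 1.405, 0, 1.571], TCP at [0.202, -0.484, 0.231] pointing down, gripper open.
Joint ranges: [-2.72, 2.72], [-0.95, 1.95], [-1.27, 1.35], [-1.78, 2.02], [-1.46, 1.47], [-3.14, 3.14]. Speed limits (rad/s): [2.39, 2.39, 3.01, 3.14, 3.14, 3.14].

## Interface

Orientations are given as [roll, pitch, yaw] about the fixed x, y, z axes, in that order (R = Rz(yaw) Ry(pitch) Rx(roll)).
In Python, from plant import monitor, snapshot, bot, models gives the robot as it stands.
- The arm moves only by the shell command python3 -m handwheel 'ROWS'. ROWS is JSON, a list that holds one entry, the list of rows, each a list of 7 numbers: the opening, from 0 (shut) to 1 (fully open), then the shift along the tool's x, y, z each as a share of 0.75 m, from -1 to 1, then the turn, a rotation vector about the tool's x, y, z each as a share of 60 degrees, from -1 to 1. A call has 1 to 12 rows; each row is the pose to reach, as a shift and turn from the pose measured when the call began, along the tool's axes at that moment; what a row does not reach only later rows make up. A row lasts 1/12 s, in which the tool goes at most 41.7 mm and 7.16 degrees, less where a joint would pass 70% of its speed; a pose out of reach is approached as far as the arm can. A call with a number of a shift or a turn outside -1 to 1 is refused whole. A call with a gripper value outside its range is refused whole. The fingers move at their own pace and stop on an object; the grip force is fixed at half the most. Time passes only in rows, so rows that repeat a pose let the fingers close. It gives the time, the measured TCP pose, the force and the opening at its end, in the units of the state.
- monitor.sense(): the state, without advancing time (a new reading comes with each control period).
- snapshot(name): name is "side" or "top"; returns a dict with "pixels" (384x512x3 uint8, red, green, blue), "camera_matrix" (3x3 intrinsics, pixels), "view" (4x4, takes a point from world to camera coordinates). Camera axes: x right, y down, z forward; pixel columns grow to the right and rows downward; lengths in m; the calibration is good to about 2 mm. A picture is of the moment at which its call begins. There is no depth.
- bot.finish_job(): hands the job in, once; it reports no verdict.
Trained networks look in the newest picture that a camera, given by its name, has taken for a name from the list of things; names that differ only in an ending like _2 or _b are one class to them, and where a whole thing is asked for, a point or a joint stands for the part that bears it (a point fixed in the world has none). Each returns a list of dicts, best first, with "score" (0 to 1); they miss things now and then, are a little off and sometimes report something else, mostly with a low value. They report only what shows in the picture. A call takes as long as a camera call.
- models.outline_of(camera, name): "region" (384x512 bool, what is visible of it) and "rect" ([left, top, right, bottom] in pixels, round what is visible of it).
The state is a dict: "time": time; "qpos": joint angles; "joint_velocities": joint speeds; "tau": joint torques, N m; "tcp_pos": TCP position; "orientation": TCP orientation; "wrist_force": force on the tool from outside, world axes, zero at the start; "torque": the same for the moment, N m; "width": finger opening in m.
Only numpy, scipy, OpenCV 4.12 (cv2) and the standard library are available. Lean on these libraries where they do the work, as an engineer would, in place of code of your own. Each camera call takes 0.05 s, during which the arm holds its last target.

## Working session

There is one attempt and no reset: what is moved stays moved. The work goes in short steps, Python scripts to look and compute and a shell command to move; the robot and the scene stay as the last step left them, time stands still between calls to the robot, and variables do not carry over. Pictures are saved under pics/ and viewed, and the job is handed in when it is done.

```bash
ls; mkdir -p pics
cat > h.py <<'E'
import numpy as np, cv2
from plant import monitor, snapshot, bot, models
def save(cam,name):
    s=snapshot(cam); cv2.imwrite('pics/'+name+'.png',s['pixels'][:,:,::-1]); return s
def ray(s,uv,z):
    K=np.array(s['camera_matrix']);V=np.array(s['view']);R=V[:3,:3];t=V[:3,3]
    c=-R.T@t;d=R.T@np.linalg.inv(K)@np.array([uv[0],uv[1],1.]);return c+d*(z-c[2])/d[2]
def proj(s,p):
    K=np.array(s['camera_matrix']);V=np.array(s['view']);q=K@(V[:3,:3]@np.array(p)+V[:3,3]);return q[:2]/q[2]
E
python3 - <<'E'
from h import *
print(monitor.sense())
for c in('top','side'):
    s=save(c,c+'0');V=np.array(s['view']);print(c,s['camera_matrix'],-V[:3,:3].T@V[:3,3],V)
E
```

```text
pics
{'time': 0.0, 'qpos': array([-1.17499935e+00,  1.26370168e-01, -4.06367613e-02,  1.40538388e+00,
        3.01453048e-06,  1.57077417e+00]), 'joint_velocities': array([-0.00247055, -0.00016006,  0.0006213 , -0.00075305, -0.00022177,
        0.00056415]), 'tau': array([-1.34762777e-04, -4.35915077e+01,  3.52924204e+01,  1.73005345e-02,
       -7.56563077e-05,  5.56359097e-06]), 'tcp_pos': array([ 0.20225143, -0.48402922,  0.23052046]), 'orientation': array([-1.57270908,  1.56920184,  1.9647027 ]), 'wrist_force': array([-0.71911679,  0.32329242, -0.23480597]), 'torque': array([ 0.05700024, -0.00025132, -0.01896878]), 'width': 0.08477246362514819}
top [[425.21268989   0.         255.53076365]
 [  0.         425.21268989 190.09360014]
 [  0.           0.           1.        ]] [ 0.33351088 -0.0201203   1.35755908] [[ 8.63376919e-03 -9.99827420e-01 -1.64495786e-02 -6.65011950e-04]
 [-9.95191487e-01 -6.98635195e-03 -9.76989985e-02  4.64398782e-01]
 [ 9.75672151e-02  1.72139912e-02 -9.95080056e-01  1.31868659e+00]
 [ 0.00000000e+00  0.00000000e+00  0.00000000e+00  1.00000000e+00]]
side [[361.23639819   0.         250.89056735]
 [  0.         361.23639819 187.71203143]
 [  0.           0.           1.        ]] [0.34733058 0.97940884 0.79691474] [[-0.99550012 -0.09239374 -0.02104518  0.4530301 ]
 [-0.03842536  0.59660503 -0.80161458  0.06784453]
 [ 0.08661983 -0.79719874 -0.59747064  1.22683095]
 [ 0.          0.          0.          1.        ]]
```

View pics/top0.png

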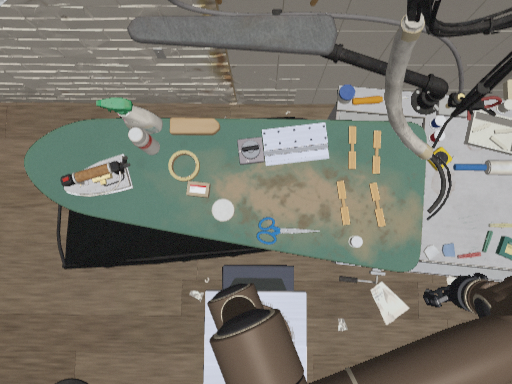

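View pics/side0.png

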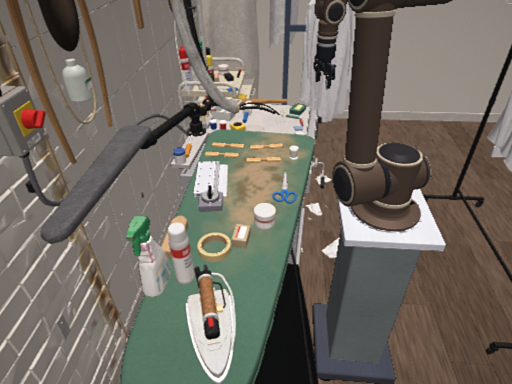

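Run:
```python
from h import *
s=snapshot('top')
for n in ['rack','lock_collar','template0_mid','white_jar','can_white','thread_reel_2','thread_box','masking_tape']:
    for o in models.outline_of('top',n):
        m=o['region'].astype(np.uint8)
        c=max(cv2.findContours(m,0,2)[0],key=cv2.contourArea); r=cv2.minAreaRect(c)
        uv=r[0]; p=ray(s,uv,0.008)
        bx=np.array([ray(s,q,0.008)[:2] for q in cv2.boxPoints(r)])
        print(n,round(o['score'],2),np.round(r[0],1),np.round(r[1],1),p.round(3),bx.round(3).tolist())
```

```text
rack 0.97 [282.3 145.5] [38.3 91.5] [ 0.611 -0.082  0.008] [[0.656, 0.072], [0.691, -0.222], [0.566, -0.234], [0.532, 0.057]]
lock_collar 0.57 [249.  149.5] [17. 18.] [0.597 0.025 0.008] [[0.625, 0.055], [0.625, -0.003], [0.57, -0.004], [0.569, 0.054]]
template0_mid 0.85 [352. 148.] [42.  8.] [ 0.604 -0.305  0.008] [[0.672, -0.293], [0.672, -0.319], [0.536, -0.317], [0.536, -0.292]]
template0_mid 0.19 [282.4 145.6] [36.4 90.1] [ 0.61  -0.082  0.008] [[0.652, 0.069], [0.687, -0.22], [0.569, -0.232], [0.534, 0.054]]
white_jar 0.85 [223. 210.] [22. 22.] [0.402 0.106 0.008] [[0.436, 0.142], [0.437, 0.072], [0.367, 0.071], [0.366, 0.14]]
can_white 0.75 [143.5 141.5] [35.4 18.4] [0.621 0.368 0.008] [[0.641, 0.43], [0.684, 0.389], [0.602, 0.305], [0.559, 0.346]]
can_white 0.49 [198.1 189.1] [25.3 16.4] [0.468 0.187 0.008] [[0.447, 0.23], [0.499, 0.224], [0.488, 0.144], [0.436, 0.15]]
thread_box 0.72 [197.5 189.7] [24.  15.4] [0.466 0.189 0.008] [[0.446, 0.229], [0.495, 0.225], [0.486, 0.148], [0.437, 0.153]]
thread_box 0.71 [282.4 145.5] [36.3 90.3] [ 0.611 -0.082  0.008] [[0.652, 0.07], [0.688, -0.22], [0.57, -0.233], [0.534, 0.054]]
masking_tape 0.68 [376. 152.] [42.  8.] [ 0.591 -0.382  0.008] [[0.66, -0.37], [0.66, -0.396], [0.523, -0.393], [0.523, -0.368]]
```

Run:
```python
from h import *
im=cv2.imread('pics/top0.png')
cv2.imwrite('pics/crop0.png',cv2.resize(im[115:180,225:345],None,fx=6.5,fy=6.5,interpolation=cv2.INTER_CUBIC))
cv2.imwrite('pics/crop1.png',cv2.resize(im[115:260,330:430],None,fx=4,fy=4,interpolation=cv2.INTER_CUBIC))
im=cv2.imread('pics/side0.png')
cv2.imwrite('pics/crop2.png',cv2.resize(im[130:220,180:320],None,fx=5.5,fy=5.5,interpolation=cv2.INTER_CUBIC))
```

```text
(no output)
```

View pics/crop0.png

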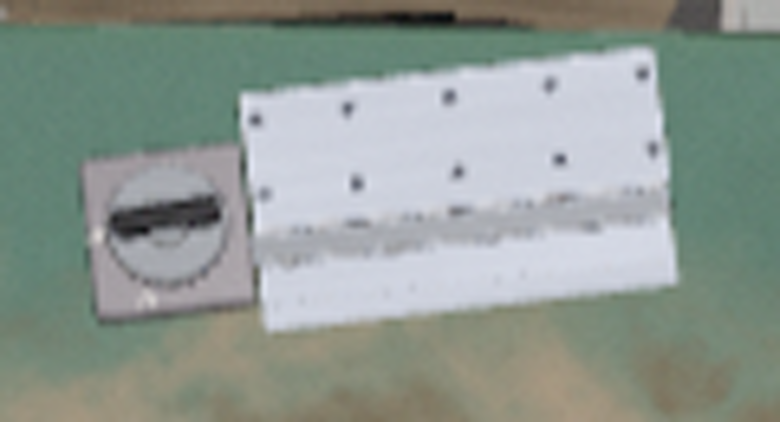

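View pics/crop1.png

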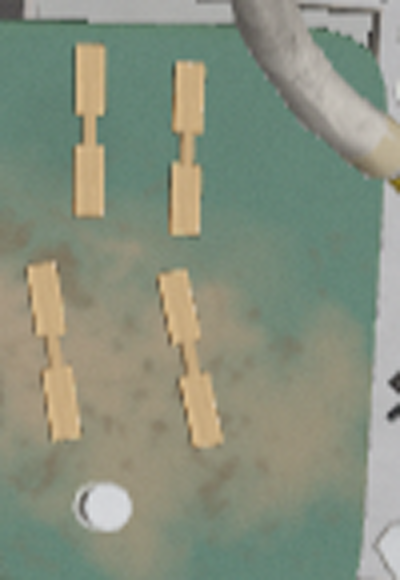

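View pics/crop2.png

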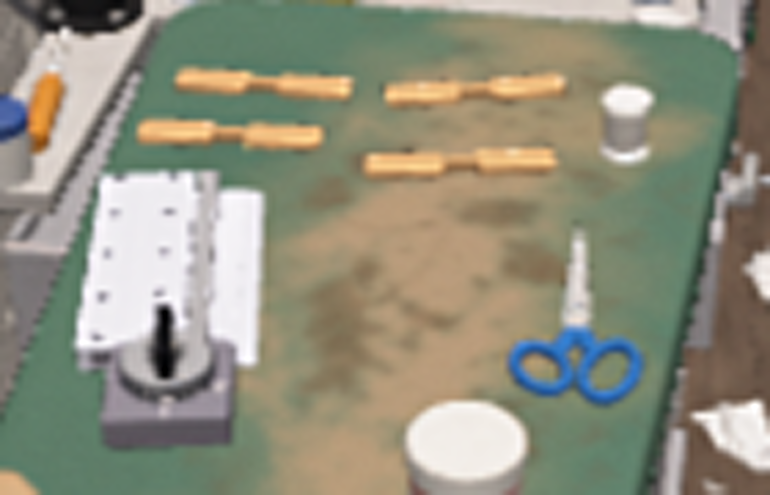

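```bash
cat >> h.py <<'E'
def rackT(p):
    x,y,a=p;return lambda q:np.array([x+np.cos(a)*q[0]-np.sin(a)*q[1],y+np.sin(a)*q[0]+np.cos(a)*q[1],q[2]])
def templates(s,box=None,area=(120,500)):
    im=s['pixels'];h=cv2.cvtColor(np.ascontiguousarray(im),cv2.COLOR_RGB2HSV)
    m=cv2.inRange(h,(10,75,165),(25,190,255));out=[]
    m=cv2.morphologyEx(m,cv2.MORPH_CLOSE,np.ones((3,3),np.uint8))
    n,l,st,ce=cv2.connectedComponentsWithStats(m)
    for i in range(1,n):
        if area[0]<st[i,4]<area[1]:
            ys,xs=np.nonzero(l==i);P=np.array([ray(s,(x,y),0.008)[:2] for x,y in zip(xs,ys)])
            c=P.mean(0);w,v=np.linalg.eigh(np.cov((P-c).T));d=v[:,1]
            if d[0]<0:d=-d
            t=(P-c)@d;L=t.max()-t.min();W=np.sqrt(12*w[0])
            c=c+d*(t.max()+t.min())/2
            out.append((c.round(4),round(float(np.arctan2(d[1],d[0])),3),round(L,3),round(W,3),st[i,4],(xs.mean().round(),ys.mean().round())))
    return out
E
python3 - <<'E'
from h import *
from scipy.optimize import least_squares
s=snapshot('top')
c=lambda x,y:((x+.5)/6.5-.5+225,(y+.5)/6.5-.5+115)
obs=[(c(267,330),(-57.5,103,2)),(c(677,283),(-57.5,-103,2)),(c(240,93),(57.5,103,21)),(c(653,47),(57.5,-103,21)),(c(165,211),(0,145,66))]
def f(p):
    T=rackT(p);return np.concatenate([proj(s,T(np.array(q)/1e3))-u for u,q in obs])
r=least_squares(f,[.61,-.08,-.1]);print(r.x,r.fun.reshape(-1,2).round(1))
s2=snapshot('side');T=rackT(r.x)
c2=lambda x,y:np.array(((x+.5)/5.5-.5+180,(y+.5)/5.5-.5+130))
for n,u,q in [('gripctr',c2(163,320),(0,145,60)),('frontleft',c2(248,362),(-57.5,103,2)),('frontright',c2(262,190),(-57.5,-103,2)),('backright',c2(105,176),(57.5,-103,21))]:
    print(n,u.round(1),(proj(s2,T(np.array(q)/1e3))).round(1))
print(T((0,.145,.055)))
for t in templates(s):print('top',t)
for t in templates(s2,area=(40,600)):print('side',t)
for o in models.outline_of('side','thread_reel_2')+models.outline_of('top','thread_reel_2'):print(o['score'],o['rect'])
E
```

```text
[ 0.61550892 -0.12304739  0.12947417] [[-0.1  0.5]
 [ 0.4 -0.1]
 [-0.3  0.8]
 [ 0.1 -0. ]
 [-0.1 -1.1]]
gripctr [209.2 187.8] [208.4 190.4]
frontleft [224.7 195.4] [226.6 195.6]
frontright [227.2 164.1] [227.5 164.3]
backright [198.7 161.6] [198.5 161.4]
[0.59678757 0.02073895 0.055     ]
top (array([ 0.7629, -0.3577]), -1.459, np.float64(0.095), np.float64(0.021), np.int32(181), (np.float64(367.0), np.float64(100.0)))
top (array([ 0.6073, -0.3051]), -0.015, np.float64(0.137), np.float64(0.021), np.int32(267), (np.float64(352.0), np.float64(147.0)))
top (array([ 0.5915, -0.3828]), -0.049, np.float64(0.138), np.float64(0.021), np.int32(260), (np.float64(376.0), np.float64(152.0)))
top (array([ 0.4287, -0.2749]), 0.14, np.float64(0.14), np.float64(0.023), np.int32(300), (np.float64(343.0), np.float64(203.0)))
top (array([ 0.4237, -0.3818]), 0.196, np.float64(0.14), np.float64(0.022), np.int32(289), (np.float64(377.0), np.float64(205.0)))
side (array([ 0.4843, -0.8831]), -0.165, np.float64(0.276), np.float64(0.08), np.int32(153), (np.float64(256.0), np.float64(99.0)))
side (array([ 0.57
[... 438 characters left out ...]
, np.float64(0.031), np.int32(123), (np.float64(222.0), np.float64(154.0)))
side (array([0.6805, 0.1165]), -0.064, np.float64(0.05), np.float64(0.035), np.int32(93), (np.float64(179.0), np.float64(220.0)))
side (array([0.6966, 0.2207]), -1.279, np.float64(0.08), np.float64(0.021), np.int32(109), (np.float64(166.0), np.float64(244.0)))
side (array([0.5365, 0.2119]), 0.714, np.float64(0.126), np.float64(0.107), np.int32(295), (np.float64(215.0), np.float64(244.0)))
side (array([0.5332, 0.3993]), -1.275, np.float64(0.115), np.float64(0.018), np.int32(215), (np.float64(207.0), np.float64(296.0)))
0.6 [290.8, 147.0, 299.3, 158.7]
0.31 [193.0, 163.4, 224.8, 210.4]
0.67 [348.9, 239.6, 360.4, 247.5]
```

```bash
cat >> h.py <<'E'
from scipy.spatial.transform import Rotation as Ro
RP=(0.6155,-0.1230,0.1295)
def go(pos,yaw):
    """tool x down, tool y at world angle yaw (mod pi picks nearest)"""
    st=monitor.sense();R=Ro.from_euler('xyz',st['orientation']).as_matrix()
    x=np.array([0,0,-1.]);best=None
    for k in (0,1):
        a=yaw+k*np.pi;y=np.array([np.cos(a),np.sin(a),0]);Rt=np.array([x,y,np.cross(x,y)]).T
        r=Ro.from_matrix(R.T@Rt).as_rotvec()
        print('opt' ,k,'shift',(R.T@(np.array(pos)-st['tcp_pos'])/.75).round(4).tolist(),'turn',(r/np.radians(60)).round(4).tolist())
    print('ydir',R[:,1].round(3),'q',st['qpos'].round(3),'tcp',st['tcp_pos'].round(4),'F',st['wrist_force'].round(1),'w',round(st['width'],4),'t',round(st['time'],2))
E
python3 - <<'E'
from h import *
s=snapshot('top');im=s['pixels'].astype(int)
ys,xs=np.nonzero(im[138:162,238:262].sum(2)<150);print('bar px',xs.min()+238,xs.max()+238,(xs.mean()+238),(ys.mean()+138), ray(s,(xs.mean()+238,ys.mean()+138),.062))
d=rackT(RP);print(d((0,.145,.045)))
go(d((0,.145,.12)),RP[2])
E
```

```text
bar px 242 258 250.08333333333334 148.33333333333334 [0.59017669 0.02025962 0.062     ]
[0.59677494 0.02078586 0.045     ]
opt 0 shift [0.1484, -0.4188, -0.7448] turn [-1.2457, -0.0, -0.0]
opt 1 shift [0.1484, -0.4188, -0.7448] turn [1.7543, -0.0, 0.0]
ydir [ 0.386 -0.923 -0.   ] q [-1.175  0.126 -0.04   1.405  0.     1.571] tcp [ 0.2024 -0.4844  0.2313] F [-0.8  0.1  0.1] w 0.0851 t 0.8
```

```bash
python3 -m handwheel '[[[1,0.08,-0.2,-0.37,-0.6,0,0],[1,0.08,-0.2,-0.37,-0.6,0,0],[1,0.08,-0.2,-0.37,-0.6,0,0],[1,0.08,-0.2,-0.37,-0.6,0,0],[1,0.08,-0.2,-0.37,-0.6,0,0],[1,0.08,-0.2,-0.37,-0.6,0,0],[1,0.08,-0.2,-0.37,-0.6,0,0],[1,0.08,-0.2,-0.37,-0.6,0,0],[1,0.08,-0.2,-0.37,-0.6,0,0]]]'
python3 -c "
from h import *
go((.593,.0205,.12),.1295)"
```

```text
time: 1.55
tcp_pos: [0.4027, -0.2352, 0.1702]
orientation: [-2.502, 1.569, 1.669]
wrist_force: [0.2, -0.9, -1.0]
width: 0.0855
opt 0 shift [0.0676, 0.0421, -0.4228] turn [-0.6402, -0.0019, 0.0006]
opt 1 shift [0.0676, 0.0421, -0.4228] turn [2.3598, 0.0007, 0.0024]
ydir [ 0.857 -0.515 -0.001] q [-0.53   0.024 -0.284  1.264  0.002  1.582] tcp [ 0.4027 -0.2352  0.1702] F [ 0.2 -0.9 -1. ] w 0.0855 t 1.55
```

```bash
python3 -m handwheel '[[[1,0.0676,0.0421,-0.4228,-0.64,0,0],[1,0.0676,0.0421,-0.4228,-0.64,0,0],[1,0.0676,0.0421,-0.4228,-0.64,0,0],[1,0.0676,0.0421,-0.4228,-0.64,0,0],[1,0.0676,0.0421,-0.4228,-0.64,0,0],[1,0.0676,0.0421,-0.4228,-0.64,0,0],[1,0.0676,0.0421,-0.4228,-0.64,0,0],[1,0.0676,0.0421,-0.4228,-0.64,0,0],[1,0.0676,0.0421,-0.4228,-0.64,0,0],[1,0.0676,0.0421,-0.4228,-0.64,0,0],[1,0.0676,0.0421,-0.4228,-0.64,0,0]]]'
python3 -c "
from h import *
go((.593,.0205,.046),.1295)
for c in ('top','side'):
    s=save(c,c+'1');cv2.imwrite('pics/'+c+'1c.png',cv2.resize(cv2.imread('pics/'+c+'1.png')[100:230,150:350],None,fx=4,fy=4,interpolation=2))
    for z in (0.12,):print(c,proj(s,monitor.sense()['tcp_pos']))
"
```

```text
time: 2.47
tcp_pos: [0.5927, 0.0202, 0.1198]
orientation: [-2.693, 1.569, 2.149]
wrist_force: [0.6, -0.9, 0.6]
width: 0.0855
opt 0 shift [0.0984, 0.0005, -0.0002] turn [0.0001, -0.0016, 0.0008]
opt 1 shift [0.0984, 0.0005, -0.0002] turn [-2.9999, -0.0012, -0.0026]
ydir [ 0.992  0.129 -0.001] q [ 0.033  0.275 -0.1    1.196  0.002  1.475] tcp [0.5927 0.0202 0.1198] F [ 0.6 -0.9  0.6] w 0.0855 t 2.47
top [249.72630502 143.68123312]
side [208.05568487 175.63077595]
```

View pics/top1c.png

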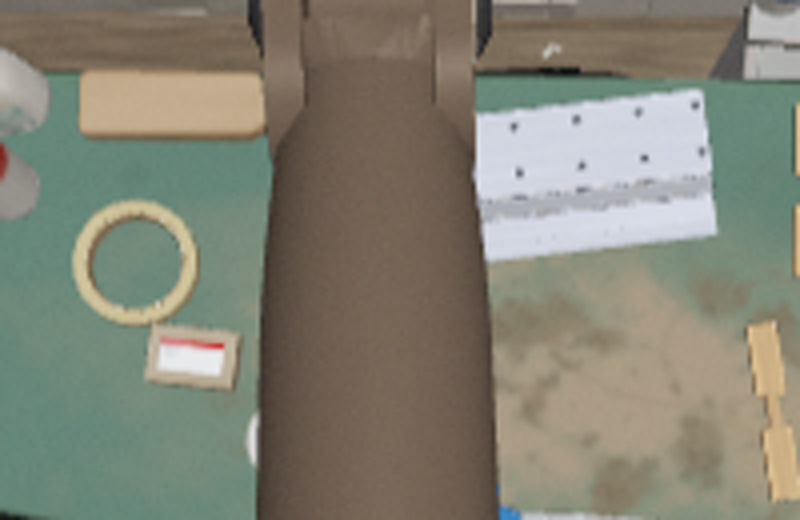

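View pics/side1c.png

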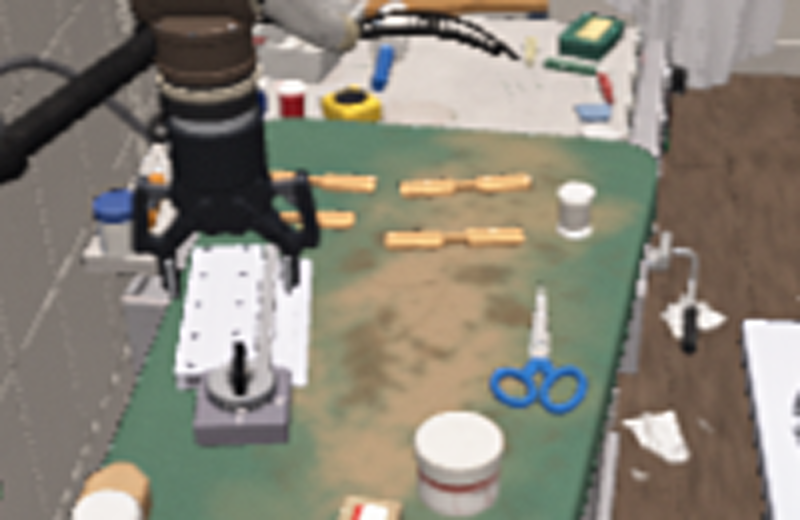

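```bash
python3 -m handwheel '[[[1,0.05,0,0,0,0,0],[1,0.0975,0,0,0,0,0],[1,0.0975,0,0,0,0,0],[1,0.0975,0,0,0,0,0]]]'
python3 -c "
from h import *
for c in ('side',):
    s=save(c,c+'2');cv2.imwrite('pics/'+c+'2c.png',cv2.resize(cv2.imread('pics/'+c+'2.png')[140:220,160:270],None,fx=7,fy=7,interpolation=2))
"
```

```text
time: 2.9
tcp_pos: [0.5905, 0.0184, 0.0464]
orientation: [-2.057, 1.566, 2.781]
wrist_force: [0.7, -0.9, 1.5]
width: 0.0853
```

View pics/side2c.png

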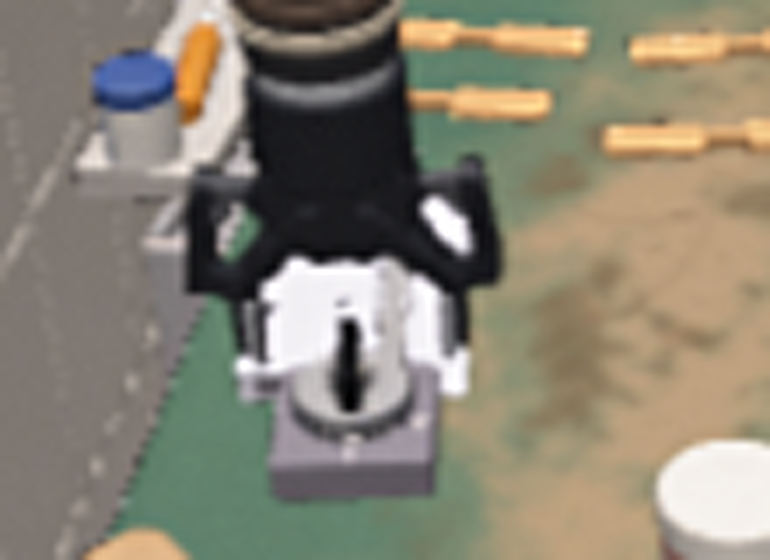

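```bash
python3 -m handwheel '[[[0.4,0,0.003,-0.0027,0,0,0],[0.25,0,0.003,-0.0027,0,0,0],[0.1,0,0.003,-0.0027,0,0,0],[0,0,0.003,-0.0027,0,0,0],[0,0,0.003,-0.0027,0,0,0],[0,0,0.003,-0.0027,0,0,0],[0,0,0.003,-0.0027,0,0,0],[0,0,0.003,-0.0027,0,0,0]]]'
python3 -c "
from h import *
go((.593,.0205,.046),.1295);print(monitor.sense()['torque'])"
```

```text
time: 3.62
tcp_pos: [0.5939, 0.021, 0.0489]
orientation: [-2.957, 1.569, 1.882]
wrist_force: [-2.6, -0.4, 5.9]
width: 0.0104
opt 0 shift [0.0039, -0.0013, 0.0005] turn [-0.0027, -0.0016, 0.0003]
opt 1 shift [0.0039, -0.0013, 0.0005] turn [2.9973, 0.0005, 0.0026]
ydir [ 0.992  0.126 -0.   ] q [ 0.034  0.313 -0.21   1.048  0.002  1.479] tcp [0.5939 0.021  0.0489] F [-2.6 -0.4  5.9] w 0.0104 t 3.62
[-0.07296717  0.62848683  0.05082989]
```

```bash
python3 -m handwheel '[[[0,-0.002,0,0,-0.06,0,0],[0,-0.002,0,0,-0.12,0,0],[0,-0.002,0,0,-0.18,0,0],[0,-0.002,0,0,-0.24,0,0],[0,-0.002,0,0,-0.3,0,0],[0,-0.002,0,0,-0.36,0,0],[0,-0.002,0,0,-0.42,0,0],[0,-0.002,0,0,-0.48,0,0],[0,-0.002,0,0,-0.54,0,0],[0,-0.002,0,0,-0.6,0,0],[0,-0.002,0,0,-0.6,0,0]]]'
python3 -c "
from h import *
go((.593,.0205,.049),.1295+1.2);print(monitor.sense()['torque'])"
```

```text
time: 4.53
tcp_pos: [0.5931, 0.0206, 0.0491]
orientation: [-2.626, 1.568, 2.843]
wrist_force: [0.1, -2.5, -7.6]
width: 0.0105
opt 0 shift [0.0001, -0.0002, 0.0] turn [-0.5472, -0.0028, 0.0006]
opt 1 shift [0.0001, -0.0002, 0.0] turn [2.4528, 0.0009, 0.0037]
ydir [ 0.727  0.686 -0.001] q [ 3.400e-02  3.140e-01 -2.090e-01  1.051e+00  1.000e-03  8.490e-01] tcp [0.5931 0.0206 0.0491] F [ 0.1 -2.5 -7.6] w 0.0105 t 4.53
[-0.3365686  -0.24546744  0.08884141]
```

```bash
python3 -m handwheel '[[[0,0,0,0,-0.06,0,0],[0,0,0,0,-0.12,0,0],[0,0,0,0,-0.18,0,0],[0,0,0,0,-0.24,0,0],[0,0,0,0,-0.3,0,0],[0,0,0,0,-0.36,0,0],[0,0,0,0,-0.42,0,0],[0,0,0,0,-0.48,0,0],[0,0,0,0,-0.53,0,0],[0,0,0,0,-0.57,0,0],[0,0,0,0,-0.57,0,0],[0,0,0,0,-0.57,0,0]]]'
python3 -c "
from h import *
go((.593,.0205,.049),.1295+1.2);print(monitor.sense()['torque'])"
```

```text
time: 5.53
tcp_pos: [0.5928, 0.02, 0.049]
orientation: [-2.868, 1.567, -3.089]
wrist_force: [-2.3, -4.5, 0.3]
width: 0.0107
opt 0 shift [-0.0, 0.0007, 0.0002] turn [0.019, -0.0032, 0.0009]
opt 1 shift [-0.0, 0.0007, 0.0002] turn [-2.981, -0.0015, -0.0051]
ydir [ 0.22   0.976 -0.001] q [ 0.034  0.313 -0.209  1.052 -0.     0.255] tcp [0.5928 0.02   0.049 ] F [-2.3 -4.5  0.3] w 0.0107 t 5.53
[-0.71112934  0.30016843 -0.90568244]
```

```bash
python3 -m handwheel '[[[0.5,0,0,0,0,0,0],[0.5,0,0,0,0,0,0],[0.5,0,0,0,0,0,0],[0.5,-0.1,0,0,0,0,0],[0.5,-0.17,0,0,0,0,0],[0.5,-0.17,0,0.2,0,0,0],[0.5,-0.17,0,0.4,0,0,0],[0.5,-0.17,0,0.4,0,0,0],[0.5,-0.17,0,0.4,0,0,0],[0.5,-0.17,0,0.4,0,0,0],[0.5,-0.17,0,0.4,0,0,0]]]'
python3 - <<'E'
from h import *
s=save('top','top3')
cv2.imwrite('pics/top3c.png',cv2.resize(cv2.imread('pics/top3.png')[110:190,225:345],None,fx=6.5,fy=6.5,interpolation=2))
for t in templates(s):print('top',t)
s=save('side','side3')
cv2.imwrite('pics/side3c.png',cv2.resize(cv2.imread('pics/side3.png')[130:220,170:310],None,fx=5.5,fy=5.5,interpolation=2))
go((.45,-.3,.15),1.7)
E
```

```text
time: 6.45
tcp_pos: [0.8239, -0.0314, 0.1683]
orientation: [-3.003, 1.569, 3.059]
wrist_force: [1.4, 0.4, 0.5]
width: 0.0426
top (array([ 0.7623, -0.3575]), -1.466, np.float64(0.095), np.float64(0.022), np.int32(190), (np.float64(367.0), np.float64(100.0)))
top (array([ 0.6073, -0.3051]), -0.017, np.float64(0.137), np.float64(0.021), np.int32(268), (np.float64(352.0), np.float64(147.0)))
top (array([ 0.5915, -0.3826]), -0.053, np.float64(0.138), np.float64(0.021), np.int32(260), (np.float64(376.0), np.float64(152.0)))
top (array([0.5196, 0.5353]), -1.309, np.float64(0.106), np.float64(0.02), np.int32(161), (np.float64(91.0), np.float64(172.0)))
top (array([ 0.4294, -0.2748]), 0.139, np.float64(0.142), np.float64(0.023), np.int32(301), (np.float64(343.0), np.float64(203.0)))
top (array([ 0.4237, -0.3818]), 0.189, np.float64(0.14), np.float64(0.022), np.int32(287), (np.float64(377.0), np.float64(204.0)))
opt 0 shift [0.0186, -0.4593, -0.4113] turn [-0.3357, -0.0044, 0.0001]
opt 1 shift [0.0186, -0.4593, -0.4113] turn [2.6643, 0.0001, 0.0062]
ydir [ 0.22   0.975 -0.001] q [-0.039  0.799  0.825  1.602 -0.     0.184] tcp [ 0.8269 -0.032   0.1623] F [-0.1  0.6 -1. ] w 0.0428 t 6.55
```

View pics/top3c.png

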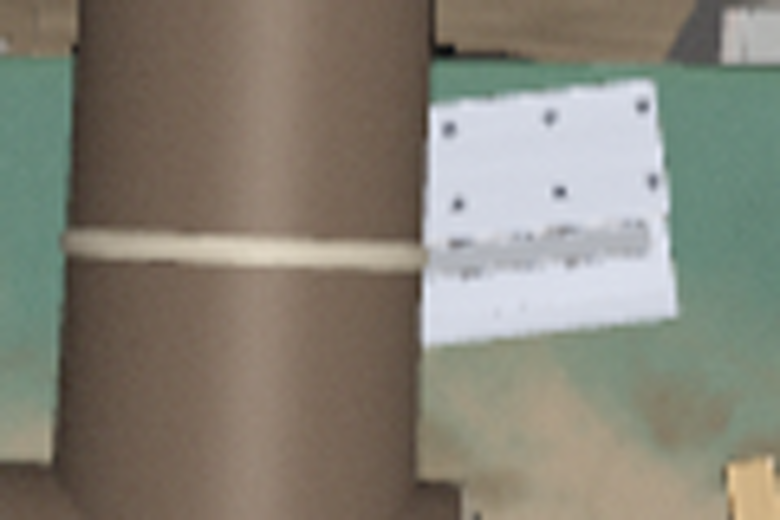

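View pics/side3c.png

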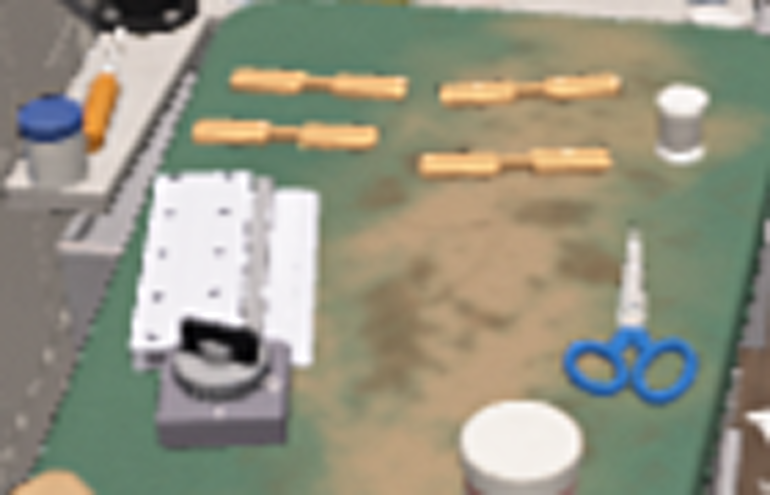

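```bash
sed -i 's/^RP=.*/RP=(0.6117,-0.1233,0.1295)/' h.py
cat >> h.py <<'E'
def grip(c,yaw,z,d=0.057):
    p=(c[0]-d*np.cos(yaw),c[1]-d*np.sin(yaw),z);print('target',np.round(p,4));go(p,yaw+np.pi/2)
def bay(k,back,z,lat=0):
    p=rackT(RP)((-0.015-0.057-back,-0.075+0.05*k+lat,0));p[2]=z;print('target',p.round(4));go(p,RP[2]+np.pi/2)
E
python3 -c "
from h import *
grip((.429,-.2748),.139,.12)"
```

```text
target [ 0.3725 -0.2827  0.12  ]
opt 0 shift [0.0591, -0.4596, -0.517] turn [-0.345, -0.0044, 0.0001]
opt 1 shift [0.0591, -0.4596, -0.517] turn [2.655, 0.0001, 0.0062]
ydir [ 0.22   0.975 -0.001] q [-0.039  0.799  0.825  1.602 -0.     0.184] tcp [ 0.8269 -0.032   0.1623] F [-0.1  0.6 -1. ] w 0.0428 t 6.55
```

```bash
python3 -m handwheel '[[[0.6,0.02,-0.46,-0.517,-0.345,0,0],[0.6,0.02,-0.46,-0.517,-0.345,0,0],[0.6,0.02,-0.46,-0.517,-0.345,0,0],[0.6,0.02,-0.46,-0.517,-0.345,0,0],[0.6,0.02,-0.46,-0.517,-0.345,0,0],[0.6,0.02,-0.46,-0.517,-0.345,0,0],[0.6,0.059,-0.46,-0.517,-0.345,0,0],[0.6,0.059,-0.46,-0.517,-0.345,0,0],[0.6,0.059,-0.46,-0.517,-0.345,0,0],[0.6,0.059,-0.46,-0.517,-0.345,0,0],[0.6,0.059,-0.46,-0.517,-0.345,0,0],[0.6,0.059,-0.46,-0.517,-0.345,0,0]]]'
python3 - <<'E'
from h import *
s=save('top','top4')
for t in templates(s):print('top',t)
T=rackT(RP)
grip((.429,-.2748),.139,.03)
E
```

```text
time: 7.55
tcp_pos: [0.3885, -0.2723, 0.1231]
orientation: [3.121, 1.568, -3.023]
wrist_force: [-0.0, -0.8, -0.0]
width: 0.0514
top (array([ 0.7623, -0.3577]), -1.466, np.float64(0.095), np.float64(0.022), np.int32(189), (np.float64(367.0), np.float64(100.0)))
top (array([ 0.6073, -0.3051]), -0.017, np.float64(0.137), np.float64(0.021), np.int32(268), (np.float64(352.0), np.float64(147.0)))
top (array([ 0.5915, -0.3828]), -0.049, np.float64(0.138), np.float64(0.021), np.int32(265), (np.float64(376.0), np.float64(152.0)))
top (array([ 0.4542, -0.271 ]), 0.126, np.float64(0.092), np.float64(0.022), np.int32(172), (np.float64(342.0), np.float64(193.0)))
target [ 0.3725 -0.2827  0.03  ]
opt 0 shift [0.1226, -0.0096, -0.0131] turn [-0.0035, -0.0089, -0.0004]
opt 1 shift [0.1226, -0.0096, -0.0131] turn [2.9965, -0.0007, 0.014]
ydir [-0.135  0.991  0.   ] q [-0.618  0.053 -0.361  1.164 -0.006 -0.754] tcp [ 0.3822 -0.2742  0.1219] F [-5.7 -0.6 -2.4] w 0.0513 t 7.6
```

View pics/top4.png

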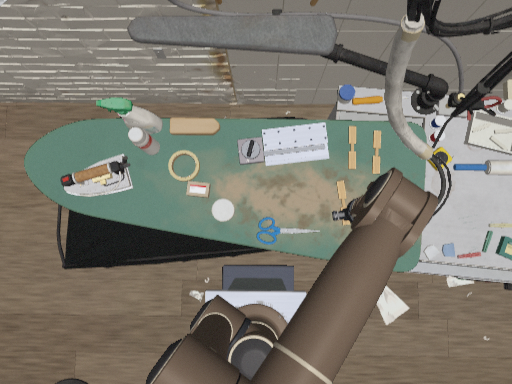

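```bash
python3 -m handwheel '[[[0.6,0.05,-0.0096,-0.0131,-0.0035,-0.009,0],[0.6,0.1,-0.0096,-0.0131,-0.0035,-0.009,0],[0.6,0.1226,-0.0096,-0.0131,-0.0035,-0.009,0],[0.6,0.1226,-0.0096,-0.0131,-0.0035,-0.009,0],[0.6,0.1226,-0.0096,-0.0131,-0.0035,-0.009,0],[0.6,0.1226,-0.0096,-0.0131,-0.0035,-0.009,0]]]'
python3 - <<'E'
from h import *
save('side','side4')
cv2.imwrite('pics/side4c.png',cv2.resize(cv2.imread('pics/side4.png')[110:200,190:330],None,fx=5.5,fy=5.5,interpolation=2))
grip((.429,-.2748),.139,.002)
E
```

```text
time: 8.1
tcp_pos: [0.3734, -0.2828, 0.0316]
orientation: [-0.508, 1.569, -0.368]
wrist_force: [0.0, -0.3, 0.2]
width: 0.0511
target [ 0.3725 -0.2827  0.002 ]
opt 0 shift [0.0398, 0.0009, -0.0018] turn [0.0007, 0.0024, 0.0017]
opt 1 shift [0.0398, 0.0009, -0.0018] turn [-2.9993, -0.0026, 0.0037]
ydir [-0.139  0.99  -0.002] q [-0.649  0.101 -0.517  0.95   0.001 -0.788] tcp [ 0.3739 -0.2832  0.0319] F [0.4 0.1 0.7] w 0.0511 t 8.15
```

View pics/side4c.png

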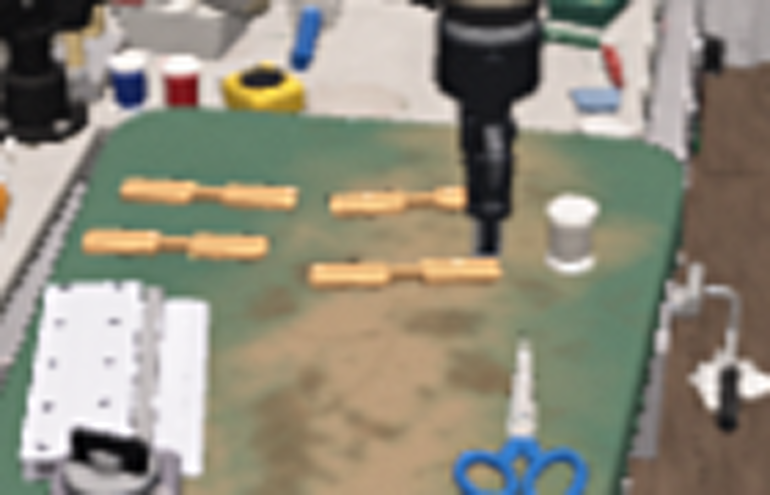

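```bash
python3 -m handwheel '[[[0.6,0.02,0.001,-0.0018,0,0,0],[0.6,0.0395,0.001,-0.0018,0,0,0],[0.6,0.0395,0.001,-0.0018,0,0,0],[0.2,0.0395,0.001,-0.0018,0,0,0],[0,0.0395,0.001,-0.0018,0,0,0],[0,0.0395,0.001,-0.0018,0,0,0],[0,0.0395,0.001,-0.0018,0,0,0],[0,0.0395,0.001,-0.0018,0,0,0],[0,0.0395,0.001,-0.0018,0,0,0]]]'
python3 - <<'E'
from h import *
bay(0,.115,.06)
E
```

```text
time: 8.9
tcp_pos: [0.3735, -0.2832, 0.004]
orientation: [-0.649, 1.565, -0.509]
wrist_force: [-1.1, 1.4, 4.9]
width: 0.0214
target [ 0.436  -0.2218  0.06  ]
opt 0 shift [-0.0745, 0.0692, 0.0942] turn [0.0099, 0.0043, 0.0032]
opt 1 shift [-0.0745, 0.0692, 0.0942] turn [-2.9901, -0.0051, 0.0067]
ydir [-0.139  0.99  -0.003] q [-0.649  0.124 -0.559  0.882  0.001 -0.789] tcp [ 0.3735 -0.2832  0.004 ] F [-1.1  1.4  4.9] w 0.0214 t 8.9
```

```bash
python3 -m handwheel '[[[0,-0.05,0,0,0,0,0],[0,-0.07,0.0,0.0,0.01,0.004,0.003],[0,-0.06,0.069,0.074,0.01,0.004,0.003],[0,-0.06,0.069,0.074,0.01,0.004,0.003],[0,-0.03,0.069,0.074,0.01,0.004,0.003],[0,-0.03,0.069,0.074,0.01,0.004,0.003],[0,-0.03,0.069,0.074,0.01,0.004,0.003]]]'
python3 - <<'E'
from h import *
bay(0,.11,.012)
s=save('top','top5');save('side','side5')
cv2.imwrite('pics/side5c.png',cv2.resize(cv2.imread('pics/side5.png')[110:200,170:310],None,fx=5.5,fy=5.5,interpolation=2))
cv2.imwrite('pics/top5c.png',cv2.resize(cv2.imread('pics/top5.png')[110:220,225:385],None,fx=5,fy=5,interpolation=2))
E
```

```text
time: 9.48
tcp_pos: [0.4204, -0.2236, 0.0264]
orientation: [2.705, 1.569, 2.836]
wrist_force: [0.2, 0.2, -0.9]
width: 0.021
target [ 0.4409 -0.2212  0.012 ]
opt 0 shift [0.0192, -0.0003, 0.0276] turn [0.0007, -0.0015, -0.0007]
opt 1 shift [0.0192, -0.0003, 0.0276] turn [-2.9993, 0.0011, -0.0024]
ydir [-0.13   0.992  0.001] q [-0.489  0.123 -0.506  0.944 -0.    -0.619] tcp [ 0.4204 -0.2236  0.0264] F [ 0.2  0.2 -0.9] w 0.021 t 9.48
```

View pics/side5c.png

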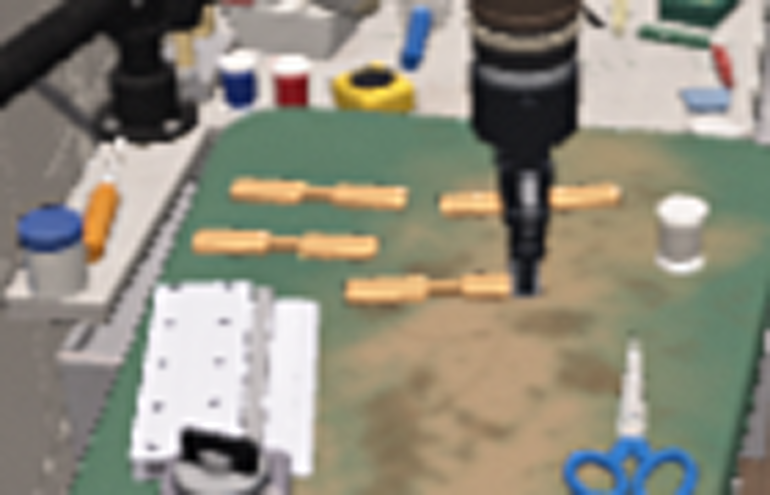

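View pics/top5c.png

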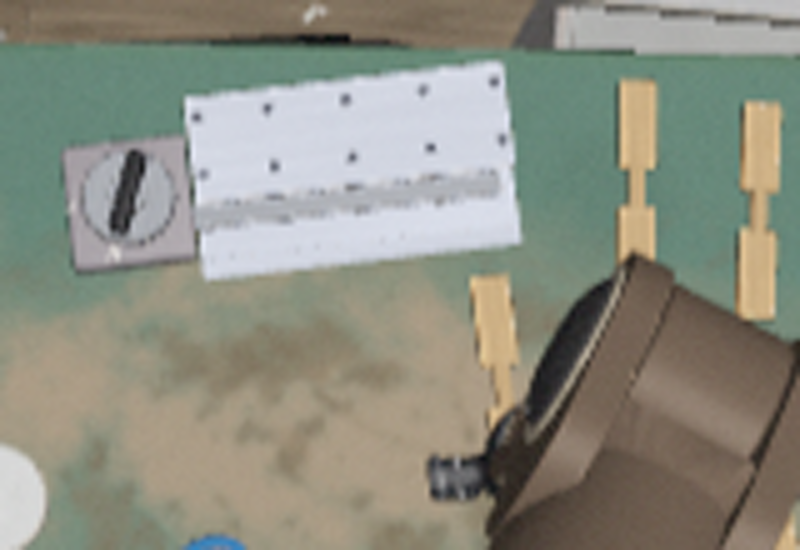

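Run:
```python
from h import *
s=snapshot('top')
T=rackT(RP);Ri=lambda w:np.array([np.cos(RP[2])*(w[0]-RP[0])+np.sin(RP[2])*(w[1]-RP[1]),-np.sin(RP[2])*(w[0]-RP[0])+np.cos(RP[2])*(w[1]-RP[1])])
f=lambda x,y:((x+.5)/5-.5+225,(y+.5)/5-.5+110)
for n,q,z in [('screw',(502,140),.021),('screw',(430,148),.021),('screw',(352,156),.021),('screw',(275,166),.021),('screw',(203,174),.021),('c',(185,98),.021),('c',(502,62),.021),('c',(205,280),.002),('c',(521,243),.002),('tmplL',(471,279),.03),('tmplR',(509,275),.03),('bar',(127,192),.064),('waist',(502,385),.03)]:
    print(n,(Ri(ray(s,f(*q),z))*1e3).round(1))
print('grip in rack',Ri(monitor.sense()['tcp_pos'])*1e3)
```

```text
screw [ 10.3 -95.9]
screw [ 10.9 -49.8]
screw [11.9  0.2]
screw [11.5 49.7]
screw [12.1 95.9]
c [ 62.6 101.3]
c [  60.6 -102.9]
c [-53.  102.6]
c [ -54.1 -102.2]
tmplL [-77.3 -62.9]
tmplR [-77.7 -86.9]
bar [ -2.1 145.3]
waist [-146.2  -73.1]
grip in rack [-202.05265114  -76.23546079]
```

```bash
python3 -m handwheel '[[[0,0.02,0.0012,0,0,-0.0015,0],[0,0.0215,0.0012,0.016,0,-0.0015,0],[0,0.0215,0.0012,0.032,0,-0.0015,0],[0,0.0215,0.0012,0.048,0,-0.0015,0],[0,0.0215,0.0012,0.064,0,-0.0015,0],[0,0.0215,0.0012,0.08,0,-0.0015,0],[0,0.0215,0.0012,0.096,0,-0.0015,0],[0,0.0215,0.0012,0.108,0,-0.0015,0],[0,0.0215,0.0012,0.108,0,-0.0015,0]]]'
python3 - <<'E'
from h import *
bay(0,0,.0095);print(monitor.sense()['torque'])
E
```

```text
time: 10.38
tcp_pos: [0.5037, -0.2135, 0.0116]
orientation: [-0.338, 1.567, -0.209]
wrist_force: [-0.3, 0.6, -1.4]
width: 0.0209
target [ 0.55   -0.207   0.0095]
opt 0 shift [0.003, 0.0007, 0.0623] turn [0.0001, 0.0035, 0.0012]
opt 1 shift [0.003, 0.0007, 0.0623] turn [-2.9999, -0.0019, 0.0055]
ydir [-0.129  0.992 -0.001] q [-0.401  0.255 -0.377  0.935  0.001 -0.531] tcp [ 0.5037 -0.2135  0.0116] F [-0.3  0.6 -1.4] w 0.0209 t 10.38
[0.04612036 0.0041308  0.05354584]
```

```bash
python3 -m handwheel '[[[0,0.002,0.0007,0.015,0,0.003,0],[0,0.002,0.0007,0.03,0,0.003,0],[0,0.002,0.0007,0.042,0,0.003,0],[0,0.002,0.0007,0.052,0,0.003,0],[0,0.002,0.0007,0.058,0,0.003,0],[0,0.002,0.0007,0.063,0,0.003,0],[0,0.002,0.0007,0.066,0,0.003,0],[0,0.002,0.0007,0.066,0,0.003,0]]]'
python3 - <<'E'
from h import *
bay(0,0,.0095);print(monitor.sense()['torque'])
E
```

```text
time: 11.05
tcp_pos: [0.5494, -0.2066, 0.0089]
orientation: [-3.03, 1.564, -2.901]
wrist_force: [-7.7, -1.9, 0.3]
width: 0.0209
target [ 0.55   -0.207   0.0095]
opt 0 shift [-0.0008, -0.0005, 0.0007] turn [-0.0008, -0.0064, 0.0007]
opt 1 shift [-0.0008, -0.0005, 0.0007] turn [2.9992, 0.0011, 0.0101]
ydir [-0.128  0.992 -0.001] q [-0.358  0.333 -0.276  0.967 -0.004 -0.487] tcp [ 0.5494 -0.2066  0.0089] F [-7.7 -1.9  0.3] w 0.0209 t 11.05
[-0.30472048  1.60316784 -0.03141017]
```

```bash
python3 -m handwheel '[[[0,0,0,0.003,0,0,0],[0,0,0,0.005,0,0,0],[0,0,0,0.005,0,0,0],[0.4,0,0,0.005,0,0,0],[0.4,0,0,0.0,0,0,0],[0.4,0,0,0,0,0,0],[0.4,-0.05,0,-0.0,0,0,0],[0.4,-0.1,0,-0.1,0,0,0],[0.4,-0.1,0,-0.2,0,0,0],[0.4,-0.1,0,-0.2,0,0,0],[0.4,-0.1,0,-0.2,0,0,0],[0.4,-0.1,0,-0.2,0,0,0]]]'
python3 - <<'E'
from h import *
s=save('top','top6');save('side','side6')
cv2.imwrite('pics/side6c.png',cv2.resize(cv2.imread('pics/side6.png')[110:200,170:310],None,fx=5.5,fy=5.5,interpolation=2))
cv2.imwrite('pics/top6c.png',cv2.resize(cv2.imread('pics/top6.png')[110:220,225:385],None,fx=5,fy=5,interpolation=2))
for t in templates(s,area=(60,500)):print('top',t)
go((.45,-.3,.12),1.7)
E
```

```text
time: 12.05
tcp_pos: [0.3969, -0.2258, 0.0863]
orientation: [-2.946, 1.564, -2.82]
wrist_force: [-0.1, 0.5, -0.4]
width: 0.0344
top (array([ 0.7623, -0.3577]), -1.468, np.float64(0.095), np.float64(0.022), np.int32(190), (np.float64(367.0), np.float64(100.0)))
top (array([0.6881, 0.219 ]), -1.327, np.float64(0.14), np.float64(0.065), np.int32(81), (np.float64(184.0), np.float64(123.0)))
top (array([ 0.6073, -0.3051]), -0.017, np.float64(0.137), np.float64(0.021), np.int32(268), (np.float64(352.0), np.float64(147.0)))
top (array([ 0.5915, -0.3828]), -0.056, np.float64(0.138), np.float64(0.021), np.int32(264), (np.float64(376.0), np.float64(152.0)))
top (array([ 0.5661, -0.2031]), 0.111, np.float64(0.062), np.float64(0.022), np.int32(128), (np.float64(320.0), np.float64(160.0)))
top (array([0.5192, 0.5357]), -1.296, np.float64(0.105), np.float64(0.019), np.int32(145), (np.float64(91.0), np.float64(172.0)))
opt 0 shift [-0.0453, -0.1059, 0.052] turn [-0.0019, -0.0039, 0.0021]
opt 1 shift [-0.0453, -0.1059, 0.052] turn [2.9981, 0.0033, 0.0061]
ydir [-0.127  0.992 -0.002] q [-0.511  0.05  -0.446  1.077 -0.004 -0.638] tcp [ 0.4011 -0.2262  0.086 ] F [ 1.6 -1.   0.6] w 0.0345 t 12.15
```

View pics/side6c.png

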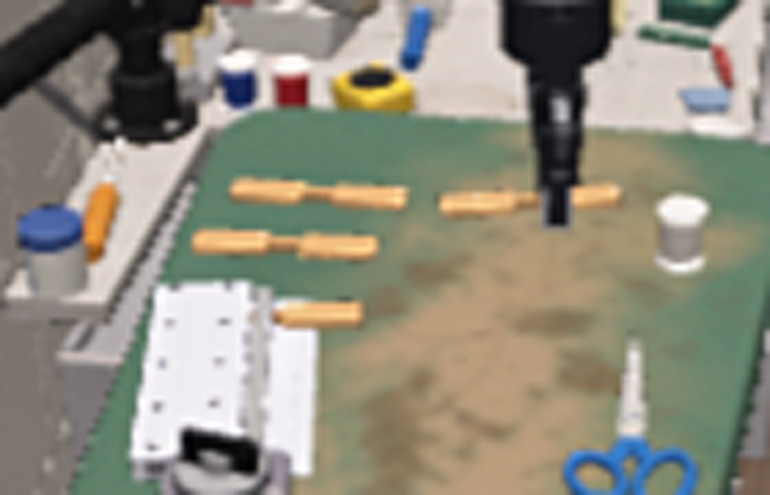

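View pics/top6c.png

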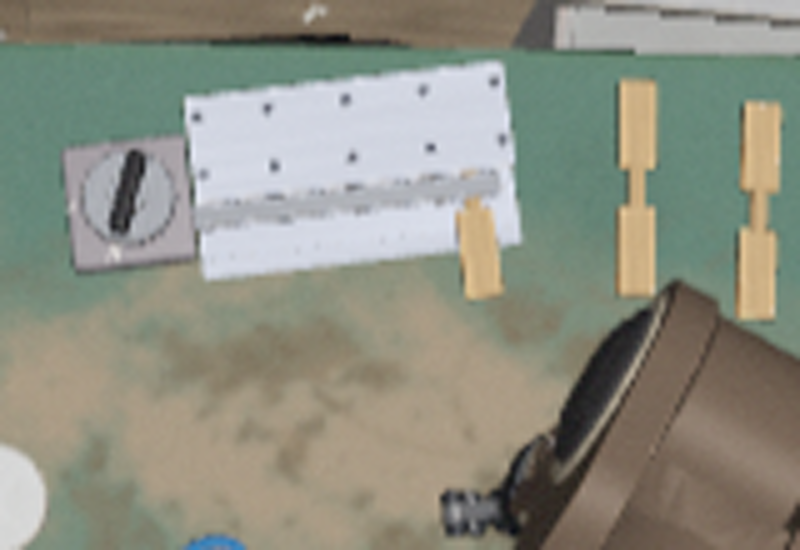

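Run:
```python
from h import *
grip((.4237,-.3818),.192,.06)
```

```text
target [ 0.3677 -0.3927  0.06  ]
opt 0 shift [0.0354, -0.2144, -0.0721] turn [-0.0618, -0.004, 0.002]
opt 1 shift [0.0354, -0.2144, -0.0721] turn [2.9382, 0.003, 0.0061]
ydir [-0.127  0.992 -0.002] q [-0.511  0.05  -0.446  1.077 -0.004 -0.638] tcp [ 0.4011 -0.2262  0.086 ] F [ 1.6 -1.   0.6] w 0.0345 t 12.15
```

```bash
python3 -m handwheel '[[[0.6,0,-0.2144,-0.0721,-0.0618,-0.004,0.002],[0.6,0,-0.2144,-0.0721,-0.0618,-0.004,0.002],[0.6,0,-0.2144,-0.0721,-0.0618,-0.004,0.002],[0.6,0,-0.2144,-0.0721,-0.0618,-0.004,0.002],[0.6,0.0354,-0.2144,-0.0721,-0.0618,-0.004,0.002],[0.6,0.0354,-0.2144,-0.0721,-0.0618,-0.004,0.002],[0.6,0.0354,-0.2144,-0.0721,-0.0618,-0.004,0.002]]]'
python3 - <<'E'
from h import *
save('top','top7')
s=save('side','side7');print(templates(s,area=(40,300)))
cv2.imwrite('pics/side7c.png',cv2.resize(cv2.imread('pics/side7.png')[110:200,190:330],None,fx=5.5,fy=5.5,interpolation=2))
cv2.imwrite('pics/top7c.png',cv2.resize(cv2.imread('pics/top7.png')[110:260,315:435],None,fx=4,fy=4,interpolation=2))
grip((.4237,-.3818),.192,.002)
E
```

```text
time: 12.73
tcp_pos: [0.3677, -0.3922, 0.0583]
orientation: [1.991, 1.567, 2.182]
wrist_force: [-0.6, 0.7, -0.2]
width: 0.0513
[(array([ 0.5321, -0.8869]), -0.353, np.float64(0.2), np.float64(0.079), np.int32(121), (np.float64(251.0), np.float64(98.0))), (array([ 0.5712, -0.5569]), -0.316, np.float64(0.084), np.float64(0.052), np.int32(54), (np.float64(238.0), np.float64(126.0))), (array([ 0.7595, -0.3383]), -1.435, np.float64(0.094), np.float64(0.024), np.int32(59), (np.float64(188.0), np.float64(148.0))), (array([ 0.5935, -0.3799]), -0.067, np.float64(0.14), np.float64(0.03), np.int32(106), (np.float64(228.0), np.float64(145.0))), (array([ 0.607 , -0.3015]), -0.022, np.float64(0.141), np.float64(0.031), np.int32(124), (np.float64(222.0), np.float64(154.0))), (array([ 0.5666, -0.2055]), 0.245, np.float64(0.06), np.float64(0.03), np.int32(62), (np.float64(228.0), np.float64(167.0))), (array([0.6805, 0.1165]), -0.064, np.float64(0.05), np.float64(0.035), np.int32(93), (np.float64(179.0), np.float64(220.0))), (array([0.6966, 0.2207]), -1.279, np.float64(0.08), np.float64(0.021), np.int32(109), (np.float64(166.0), np.float64(244.0))), (array([0.5364, 0.2121]), 0.709, np.float64(0.126), np.float64(0.107), np.int32(297), (np.float64(215.0), np.float64(244.0))), (array([0.5332, 0.3993]), -1.269, np.float64(0.116), np.float64(0.018), np.int32(222), (np.float64(207.0), np.float64(296.0)))]
target [ 0.3677 -0.3927  0.002 ]
opt 0 shift [0.0776, -0.0006, -0.0013] turn [0.0013, 0.0, -0.0006]
opt 1 shift [0.0776, -0.0006, -0.0013] turn [-2.9987, 0.0009, 0.0001]
ydir [-0.192  0.981  0.001] q [-0.816  0.206 -0.325  1.041  0.    -1.01 ] tcp [ 0.3686 -0.3921  0.0602] F [-0.2  0.2  0.5] w 0.0517 t 12.83
```

View pics/side7c.png

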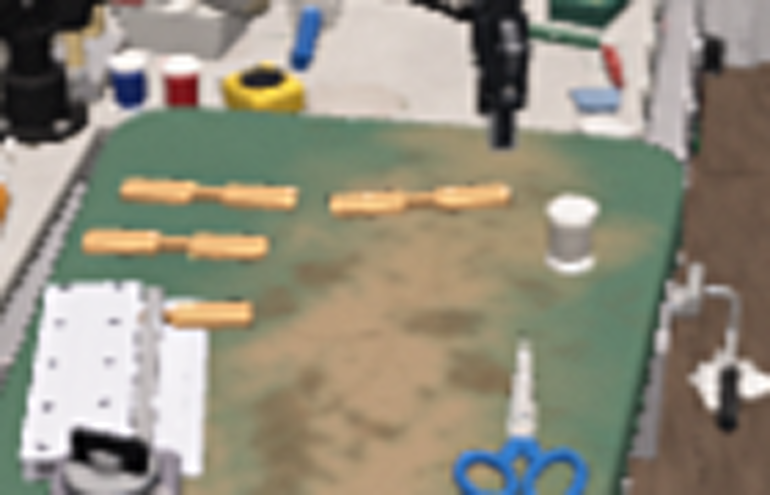

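View pics/top7c.png

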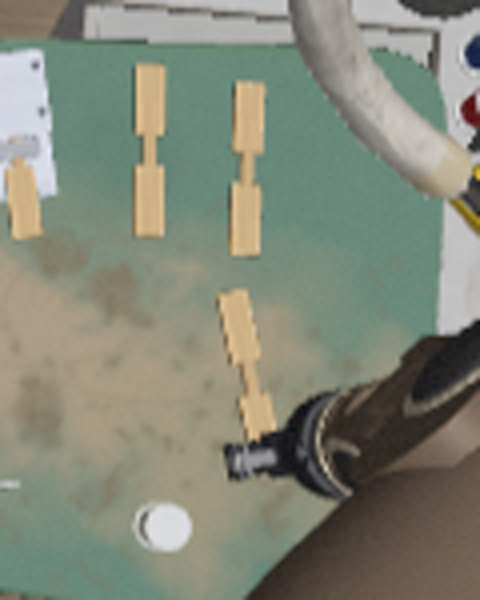

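```bash
python3 -m handwheel '[[[0.6,0.05,-0.0006,-0.0013,0,0,0],[0.6,0.077,-0.0006,-0.0013,0,0,0],[0.6,0.077,-0.0006,-0.0013,0,0,0],[0.2,0.077,-0.0006,-0.0013,0,0,0],[0,0.077,-0.0006,-0.0013,0,0,0],[0,0.077,-0.0006,-0.0013,0,0,0],[0,0.077,-0.0006,-0.0013,0,0,0],[0,0.077,-0.0006,-0.0013,0,0,0],[0,0.03,-0.0006,-0.0013,0,0,0],[0,0,-0.0006,-0.0013,0,0,0],[0,0,-0.0006,-0.0013,0,0,0]]]'
python3 - <<'E'
from h import *
bay(1,.13,.026)
E
```

```text
time: 13.75
tcp_pos: [0.3702, -0.3952, 0.0662]
orientation: [-0.981, 1.562, -0.787]
wrist_force: [0.8, -1.5, 0.3]
width: 0.021
target [ 0.4146 -0.1742  0.026 ]
opt 0 shift [0.0522, 0.2782, 0.1146] turn [0.061, 0.0048, 0.0068]
opt 1 shift [0.0522, 0.2782, 0.1146] turn [-2.9389, -0.0104, 0.0075]
ydir [-0.192  0.981 -0.007] q [-0.818  0.201 -0.317  1.044  0.    -1.012] tcp [ 0.3702 -0.3952  0.0662] F [ 0.8 -1.5  0.3] w 0.021 t 13.75
```

```bash
python3 -m handwheel '[[[0,0,0.278,0.1146,0.061,0.005,0.006],[0,0,0.278,0.1146,0.061,0.005,0.006],[0,0,0.278,0.1146,0.061,0.005,0.006],[0,0,0.278,0.1146,0.061,0.005,0.006],[0,0,0.278,0.1146,0.061,0.005,0.006],[0,0,0.278,0.1146,0.061,0.005,0.006],[0,0.0522,0.278,0.1146,0.061,0.005,0.006],[0,0.0522,0.278,0.1146,0.061,0.005,0.006],[0,0.0522,0.278,0.1146,0.061,0.005,0.006],[0,0.0522,0.278,0.1146,0.061,0.005,0.006]]]'
cat >> h.py <<'E'
def Ri(w): return np.array([np.cos(RP[2])*(w[0]-RP[0])+np.sin(RP[2])*(w[1]-RP[1]),-np.sin(RP[2])*(w[0]-RP[0])+np.cos(RP[2])*(w[1]-RP[1])])*1e3
def look(n):
    s=save('top','top'+n);save('side','side'+n)
    cv2.imwrite('pics/side'+n+'c.png',cv2.resize(cv2.imread('pics/side'+n+'.png')[110:200,170:310],None,fx=5.5,fy=5.5,interpolation=2))
    cv2.imwrite('pics/top'+n+'c.png',cv2.resize(cv2.imread('pics/top'+n+'.png')[110:220,225:385],None,fx=5,fy=5,interpolation=2))
    for t in templates(s,area=(60,400)):
        if -.45<t[0][1]<.05 and t[0][0]<.7: print(t,'rack',Ri(t[0]).round(1))
E
python3 - <<'E'
from h import *
look('8');bay(1,.13,.012)
E
```

```text
time: 14.58
tcp_pos: [0.4149, -0.1748, 0.027]
orientation: [-1.465, 1.57, -1.336]
wrist_force: [0.6, -0.3, 0.1]
width: 0.0211
(array([ 0.6073, -0.3051]), -0.017, np.float64(0.137), np.float64(0.021), np.int32(269), (np.float64(352.0), np.float64(147.0))) rack [ -27.8 -179.7]
(array([ 0.5915, -0.3827]), -0.053, np.float64(0.138), np.float64(0.021), np.int32(263), (np.float64(376.0), np.float64(152.0))) rack [ -53.5 -254.6]
(array([ 0.566 , -0.2024]), 0.052, np.float64(0.062), np.float64(0.021), np.int32(118), (np.float64(320.0), np.float64(159.0))) rack [-55.5 -72.5]
(array([ 0.5126, -0.1638]), 0.051, np.float64(0.058), np.float64(0.023), np.int32(126), (np.float64(308.0), np.float64(175.0))) rack [-103.5  -27.4]
target [ 0.4146 -0.1742  0.012 ]
opt 0 shift [0.0207, 0.0017, -0.001] turn [-0.0011, 0.0016, 0.0018]
opt 1 shift [0.0207, 0.0017, -0.001] turn [2.9989, 0.0028, -0.0025]
ydir [-0.128  0.992 -0.002] q [-0.399  0.073 -0.559  0.937 -0.001 -0.527] tcp [ 0.4155 -0.1753  0.0275] F [ 0.8 -0.3  0.1] w 0.0207 t 14.68
```

View pics/top8c.png

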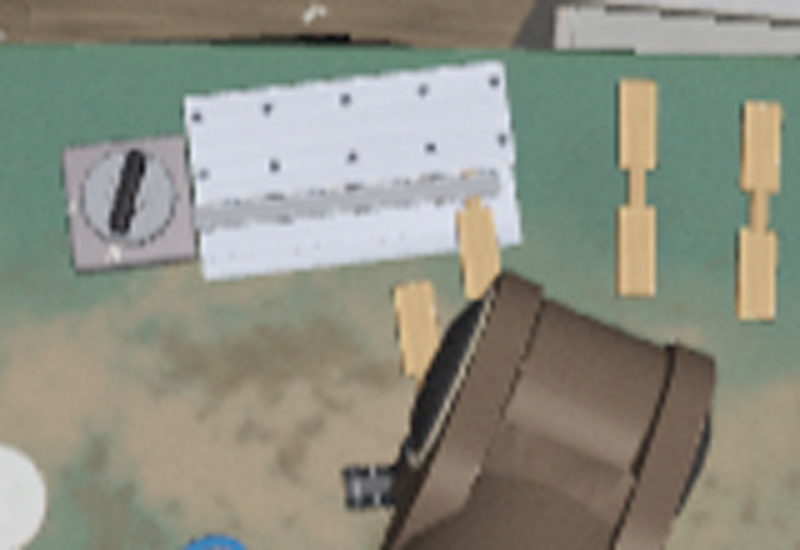

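```bash
python3 -m handwheel '[[[0,0.02,0.0013,-0.001,0,0.0015,0],[0,0.0225,0.0013,0.016,0,0.0015,0],[0,0.0225,0.0013,0.032,0,0.0015,0],[0,0.0225,0.0013,0.048,0,0.0015,0],[0,0.0225,0.0013,0.064,0,0.0015,0],[0,0.0225,0.0013,0.08,0,0.0015,0],[0,0.0225,0.0013,0.096,0,0.0015,0],[0,0.0225,0.0013,0.11,0,0.0015,0],[0,0.0225,0.0013,0.11,0,0.0015,0]]]'
python3 - <<'E'
from h import *
bay(1,0,.0095);print(monitor.sense()['torque'])
E
```

```text
time: 15.43
tcp_pos: [0.4999, -0.1636, 0.0109]
orientation: [-0.994, 1.568, -0.865]
wrist_force: [0.6, -0.3, -0.2]
width: 0.021
target [ 0.5435 -0.1574  0.0095]
opt 0 shift [0.0019, 0.0008, 0.0588] turn [-0.0, 0.0014, 0.0022]
opt 1 shift [0.0019, 0.0008, 0.0588] turn [3.0, 0.0034, -0.0022]
ydir [-0.129  0.992 -0.002] q [-0.316  0.221 -0.424  0.924 -0.001 -0.445] tcp [ 0.4999 -0.1636  0.0109] F [ 0.6 -0.3 -0.2] w 0.021 t 15.43
[-0.00443582  0.02306562 -0.0153758 ]
```

```bash
python3 -m handwheel '[[[0,0.0015,0.0007,0.015,0,0.0015,0.002],[0,0.0015,0.0007,0.03,0,0.0015,0.002],[0,0.0015,0.0007,0.04,0,0.0015,0.002],[0,0.0015,0.0007,0.05,0,0.0015,0.002],[0,0.0015,0.0007,0.056,0,0.0015,0.002],[0,0.0015,0.0007,0.06,0,0.0015,0.002],[0,0.0015,0.0007,0.064,0,0.0015,0.002],[0,0.0015,0.0007,0.066,0,0.0015,0.002],[0,0.0015,0.0007,0.066,0,0.0015,0.002]]]'
python3 - <<'E'
from h import *
bay(1,0,.0095);print(monitor.sense()['torque'])
E
```

```text
time: 16.18
tcp_pos: [0.5433, -0.1573, 0.0089]
orientation: [-3.081, 1.56, -2.953]
wrist_force: [-15.8, -2.2, 7.7]
width: 0.0207
target [ 0.5435 -0.1574  0.0095]
opt 0 shift [-0.0008, -0.0002, 0.0003] turn [-0.0012, -0.0105, 0.0006]
opt 1 shift [-0.0008, -0.0002, 0.0003] turn [2.9987, 0.001, 0.0164]
ydir [-0.128  0.992 -0.001] q [-0.279  0.3   -0.323  0.958 -0.005 -0.407] tcp [ 0.5433 -0.1573  0.0089] F [-15.8  -2.2   7.7] w 0.0207 t 16.18
[-0.65678401  3.29278999 -0.0294036 ]
```

```bash
python3 -m handwheel '[[[0.4,0,0,0,0,0,0],[0.4,0,0,0,0,0,0],[0.4,0,0,0,0,0,0],[0.4,-0.05,0,-0.0,0,0,0],[0.4,-0.1,0,-0.1,0,0,0],[0.4,-0.1,-0.05,-0.15,0,0.01,0],[0.4,-0.1,-0.1,-0.15,0,0.01,0],[0.4,-0.1,-0.1,-0.15,0,0.01,0],[0.4,-0.1,-0.1,-0.15,0,0.01,0],[0.4,-0.1,-0.1,-0.15,0,0.01,0]]]'
python3 - <<'E'
from h import *
look('9');grip((.6073,-.3051),-.017,.06)
E
```

```text
time: 17.02
tcp_pos: [0.4423, -0.2472, 0.086]
orientation: [-3.058, 1.551, -2.932]
wrist_force: [-0.6, 0.7, 0.0]
width: 0.0343
(array([ 0.6154, -0.3041]), -0.058, np.float64(0.122), np.float64(0.02), np.int32(196), (np.float64(352.0), np.float64(141.0))) rack [ -19.7 -179.8]
(array([ 0.6337, -0.3869]), 0.096, np.float64(0.054), np.float64(0.022), np.int32(91), (np.float64(377.0), np.float64(137.0))) rack [ -12.2 -264.2]
(array([ 0.5661, -0.2031]), 0.111, np.float64(0.062), np.float64(0.022), np.int32(128), (np.float64(320.0), np.float64(160.0))) rack [-55.5 -73.2]
(array([ 0.5594, -0.1543]), 0.119, np.float64(0.062), np.float64(0.022), np.int32(128), (np.float64(305.0), np.float64(162.0))) rack [-55.9 -24. ]
target [ 0.5503 -0.3041  0.06  ]
opt 0 shift [0.0309, -0.0956, 0.1332] turn [0.1387, -0.0197, 0.002]
opt 1 shift [0.0309, -0.0956, 0.1332] turn [-2.8612, -0.003, -0.0295]
ydir [-0.128  0.992 -0.001] q [-0.5    0.146 -0.34   1.101 -0.013 -0.628] tcp [ 0.4426 -0.2457  0.0852] F [0.7 0.1 0.4] w 0.0342 t 17.12
```

View pics/top9c.png

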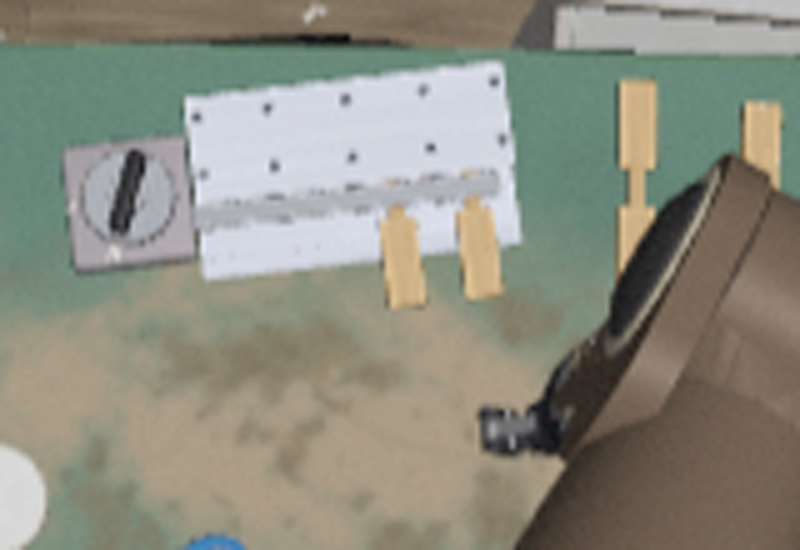

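```bash
python3 -m handwheel '[[[0.6,0,-0.0956,0.1332,0.1387,-0.02,0.002],[0.6,0,-0.0956,0.1332,0.1387,-0.02,0.002],[0.6,0,-0.0956,0.1332,0.1387,-0.02,0.002],[0.6,0.031,-0.0956,0.1332,0.1387,-0.02,0.002],[0.6,0.031,-0.0956,0.1332,0.1387,-0.02,0.002],[0.6,0.031,-0.0956,0.1332,0.1387,-0.02,0.002],[0.6,0.031,-0.0956,0.1332,0.1387,-0.02,0.002]]]'
python3 - <<'E'
from h import *
look('10');grip((.6073,-.3051),-.017,.002)
s=snapshot('side')
print([t for t in templates(s,area=(40,300)) if .4<t[0][0]<.65])
E
```

```text
time: 17.7
tcp_pos: [0.5499, -0.3028, 0.0598]
orientation: [2.417, 1.569, 2.401]
wrist_force: [-0.7, -0.2, -0.0]
width: 0.0511
(array([ 0.635 , -0.3055]), -0.037, np.float64(0.082), np.float64(0.021), np.int32(141), (np.float64(352.0), np.float64(136.0))) rack [  -0.4 -183.7]
(array([ 0.5661, -0.2031]), 0.111, np.float64(0.062), np.float64(0.022), np.int32(128), (np.float64(320.0), np.float64(160.0))) rack [-55.5 -73.2]
(array([ 0.5592, -0.1541]), 0.112, np.float64(0.062), np.float64(0.022), np.int32(127), (np.float64(305.0), np.float64(162.0))) rack [-56.  -23.8]
target [ 0.5503 -0.3041  0.002 ]
opt 0 shift [0.0787, -0.0009, 0.0001] turn [0.0007, 0.001, 0.0002]
opt 1 shift [0.0787, -0.0009, 0.0001] turn [-2.9993, -0.0003, 0.0016]
ydir [ 0.016  1.    -0.   ] q [-0.504  0.366 -0.108  1.096  0.    -0.488] tcp [ 0.5502 -0.3034  0.061 ] F [ 0.1 -0.2 -0.2] w 0.0512 t 17.8
[(array([ 0.4728, -0.8806]), -0.116, np.float64(0.254), np.float64(0.072), np.int32(128), (np.float64(259.0), np.float64(99.0))), (array([ 0.6224, -0.3818]), -0.067, np.float64(0.083), np.float64(0.029), np.int32(59), (np.float64(220.0), np.float64(144.0))), (array([ 0.607 , -0.3016]), -0.027, np.float64(0.141), np.float64(0.031), np.int32(123), (np.float64(222.0), np.float64(154.0))), (array([0.5332, 0.3993]), -1.284, np.float64(0.115), np.float64(0.018), np.int32(230), (np.float64(207.0), np.float64(295.0)))]
```

View pics/side10c.png

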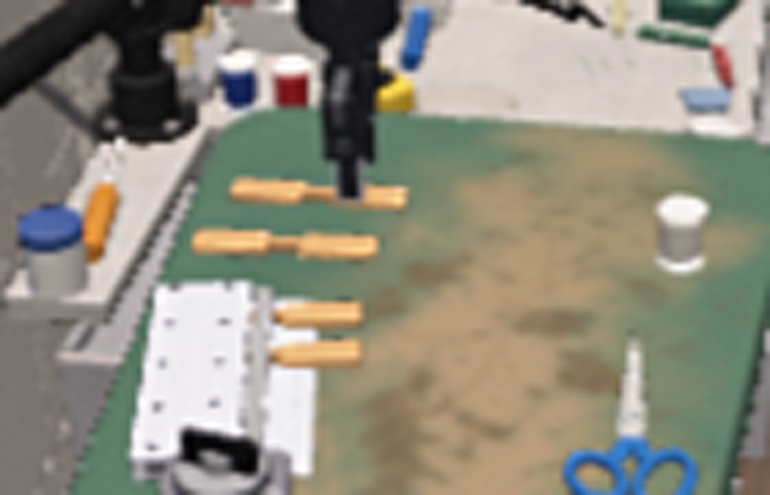

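View pics/top10.png

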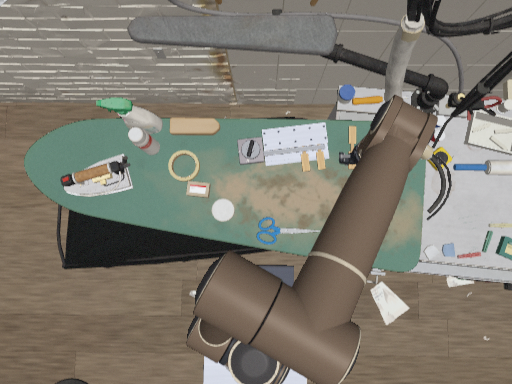

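```bash
python3 -m handwheel '[[[0.6,0.05,-0.0009,0,0,0.001,0],[0.6,0.078,-0.0009,0,0,0.001,0],[0.6,0.078,-0.0009,0,0,0.001,0],[0.2,0.078,-0.0009,0,0,0.001,0],[0,0.078,-0.0009,0,0,0.001,0],[0,0.078,-0.0009,0,0,0.001,0],[0,0.078,-0.0009,0,0,0.001,0],[0,0.078,-0.0009,0,0,0.001,0],[0,0.03,-0.0009,0,0,0.001,0],[0,0,-0.0009,0,0,0.001,0],[0,0,-0.0009,0,0,0.001,0]]]'
python3 - <<'E'
from h import *
bay(2,.13,.026)
E
```

```text
time: 18.77
tcp_pos: [0.5533, -0.306, 0.0678]
orientation: [-0.507, 1.561, -0.524]
wrist_force: [0.4, -1.2, -0.1]
width: 0.0206
target [ 0.4082 -0.1246  0.026 ]
opt 0 shift [0.0527, 0.239, -0.198] turn [-0.1395, 0.0081, 0.0053]
opt 1 shift [0.0527, 0.239, -0.198] turn [2.8605, 0.008, -0.0122]
ydir [ 0.017  1.    -0.005] q [-0.505  0.362 -0.098  1.1   -0.    -0.489] tcp [ 0.5533 -0.306   0.0678] F [ 0.4 -1.2 -0.1] w 0.0206 t 18.77
```

```bash
python3 -m handwheel '[[[0,0,0.05,-0.05,-0.03,0.008,0.005],[0,0,0.1,-0.1,-0.07,0.008,0.005],[0,0,0.15,-0.15,-0.11,0.008,0.005],[0,0,0.2,-0.198,-0.1395,0.008,0.005],[0,0,0.239,-0.198,-0.1395,0.008,0.005],[0,0,0.239,-0.198,-0.1395,0.008,0.005],[0,0,0.239,-0.198,-0.1395,0.008,0.005],[0,0.0527,0.239,-0.198,-0.1395,0.008,0.005],[0,0.0527,0.239,-0.198,-0.1395,0.008,0.005],[0,0.0527,0.239,-0.198,-0.1395,0.008,0.005],[0,0.0527,0.239,-0.198,-0.1395,0.008,0.005]]]'
python3 - <<'E'
from h import *
look('11');bay(2,.13,.010)
E
```

```text
time: 19.68
tcp_pos: [0.4086, -0.125, 0.0269]
orientation: [-1.159, 1.57, -1.03]
wrist_force: [-0.2, -1.3, -0.1]
width: 0.0209
(array([ 0.5915, -0.3826]), -0.053, np.float64(0.138), np.float64(0.021), np.int32(260), (np.float64(376.0), np.float64(152.0))) rack [ -53.5 -254.5]
(array([ 0.5615, -0.1543]), 0.165, np.float64(0.063), np.float64(0.022), np.int32(121), (np.float64(305.0), np.float64(161.0))) rack [-53.8 -24.3]
(array([ 0.5661, -0.2031]), 0.111, np.float64(0.062), np.float64(0.022), np.int32(128), (np.float64(320.0), np.float64(160.0))) rack [-55.5 -73.2]
target [ 0.4082 -0.1246  0.01  ]
opt 0 shift [0.0232, 0.0011, -0.0015] turn [-0.0005, 0.0018, 0.0011]
opt 1 shift [0.0232, 0.0011, -0.0015] turn [2.9995, 0.0018, -0.0028]
ydir [-0.129  0.992 -0.001] q [-0.297  0.031 -0.604  0.934 -0.    -0.426] tcp [ 0.4093 -0.1253  0.0274] F [ 0.1 -0.4 -1.3] w 0.0208 t 19.78
```

View pics/top11c.png

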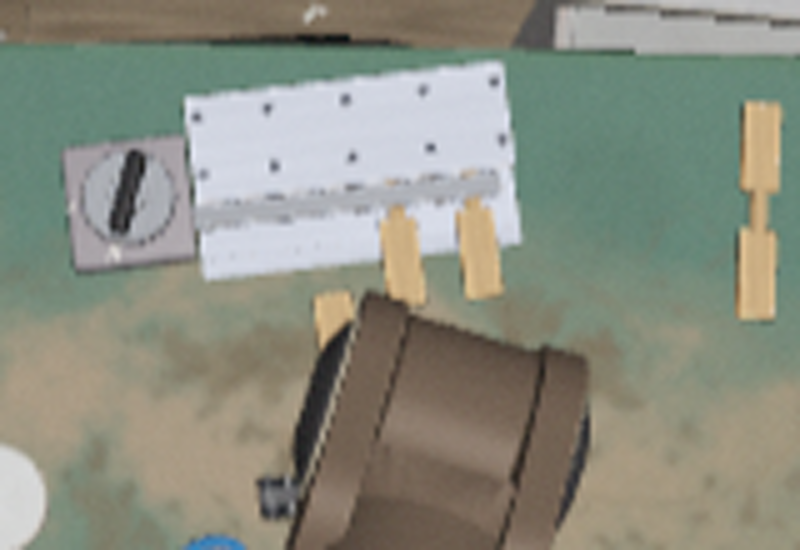

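View pics/side11c.png

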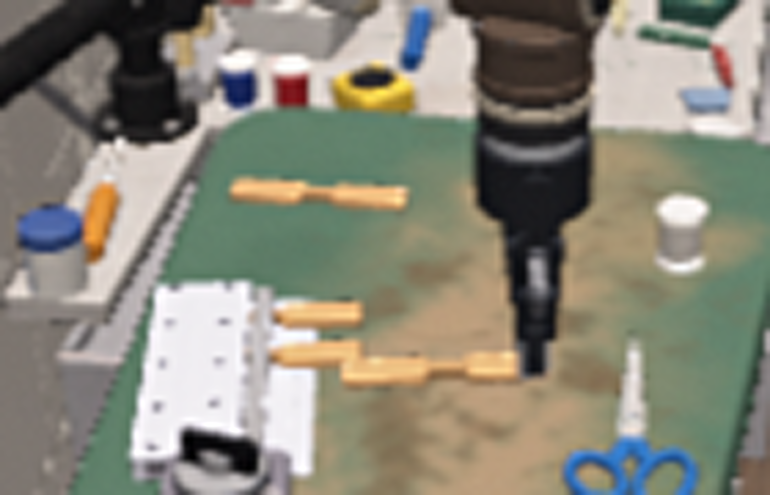

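```bash
python3 -m handwheel '[[[0,0.02,0.0011,-0.001,0,0.0015,0.001],[0,0.0225,0.0011,0.016,0,0.0015,0.001],[0,0.0225,0.0011,0.032,0,0.0015,0.001],[0,0.0225,0.0011,0.048,0,0.0015,0.001],[0,0.0225,0.0011,0.064,0,0.0015,0.001],[0,0.0225,0.0011,0.08,0,0.0015,0.001],[0,0.0225,0.0011,0.096,0,0.0015,0.001],[0,0.0225,0.0011,0.11,0,0.0015,0.001],[0,0.0225,0.0011,0.11,0,0.0015,0.001]]]'
python3 - <<'E'
from h import *
bay(2,0,.0095);print(monitor.sense()['torque'])
E
```

```text
time: 20.53
tcp_pos: [0.4937, -0.1136, 0.0108]
orientation: [-0.281, 1.569, -0.151]
wrist_force: [0.1, 0.3, -0.4]
width: 0.021
target [ 0.5371 -0.1078  0.0095]
opt 0 shift [0.0019, 0.0002, 0.0584] turn [0.0004, 0.0016, 0.0005]
opt 1 shift [0.0019, 0.0002, 0.0584] turn [-2.9996, -0.0007, 0.0025]
ydir [-0.13   0.992 -0.   ] q [-0.226  0.187 -0.466  0.916  0.    -0.356] tcp [ 0.4937 -0.1136  0.0108] F [ 0.1  0.3 -0.4] w 0.021 t 20.53
[ 0.01670381  0.0014418  -0.00519125]
```

```bash
python3 -m handwheel '[[[0,0.0015,0.0003,0.015,0,0.0015,0],[0,0.0015,0.0003,0.03,0,0.0015,0],[0,0.0015,0.0003,0.04,0,0.0015,0],[0,0.0015,0.0003,0.05,0,0.0015,0],[0,0.0015,0.0003,0.056,0,0.0015,0],[0,0.0015,0.0003,0.06,0,0.0015,0],[0,0.0015,0.0003,0.064,0,0.0015,0],[0,0.0015,0.0003,0.066,0,0.0015,0],[0,0.0015,0.0003,0.066,0,0.0015,0]]]'
python3 - <<'E'
from h import *
bay(2,0,.0095);print(monitor.sense()['torque'])
E
```

```text
time: 21.28
tcp_pos: [0.5369, -0.1076, 0.0091]
orientation: [-3.043, 1.56, -2.914]
wrist_force: [-16.7, -3.5, 12.8]
width: 0.0207
target [ 0.5371 -0.1078  0.0095]
opt 0 shift [-0.0005, -0.0002, 0.0001] turn [-0.0006, -0.0103, 0.001]
opt 1 shift [-0.0005, -0.0002, 0.0001] turn [2.9993, 0.0016, 0.0162]
ydir [-0.129  0.992 -0.001] q [-0.195  0.269 -0.365  0.947 -0.004 -0.324] tcp [ 0.5369 -0.1076  0.0091] F [-16.7  -3.5  12.8] w 0.0207 t 21.28
[-6.53457143e-01  3.64191588e+00  2.80780666e-03]
```

Home against the stop. Release and go back for the last one.

```bash
python3 -m handwheel '[[[0.4,0,0,0,0,0,0],[0.4,0,0,0,0,0,0],[0.4,0,0,0,0,0,0],[0.4,-0.05,0,-0.0,0,0,0],[0.4,-0.1,0,-0.1,0,0.01,0],[0.4,-0.1,-0.05,-0.1,0,0.01,0],[0.4,-0.1,-0.1,-0.1,0,0.01,0],[0.4,-0.1,-0.15,-0.1,0,0.01,0],[0.4,-0.1,-0.2,-0.1,0,0.01,0],[0.4,-0.1,-0.2,-0.1,0,0.01,0],[0.4,-0.1,-0.2,-0.1,0,0.01,0]]]'
python3 - <<'E'
from h import *
look('12');grip((.5915,-.3827),-.053,.06)
s=snapshot('side')
print([t for t in templates(s,area=(40,300)) if .4<t[0][0]<.65])
E
```

```text
time: 22.2
tcp_pos: [0.4831, -0.268, 0.0852]
orientation: [-3.061, 1.551, -2.936]
wrist_force: [0.3, -0.1, -1.1]
width: 0.0343
(array([ 0.5661, -0.2031]), 0.111, np.float64(0.062), np.float64(0.022), np.int32(128), (np.float64(320.0), np.float64(160.0))) rack [-55.5 -73.2]
(array([ 0.5545, -0.1044]), 0.13, np.float64(0.064), np.float64(0.022), np.int32(130), (np.float64(289.0), np.float64(164.0))) rack [-54.3  26.1]
(array([ 0.5594, -0.1541]), 0.112, np.float64(0.062), np.float64(0.022), np.int32(126), (np.float64(305.0), np.float64(162.0))) rack [-55.8 -23.8]
target [ 0.5346 -0.3797  0.06  ]
opt 0 shift [0.0323, -0.1596, 0.0499] turn [0.1734, -0.0202, 0.0024]
opt 1 shift [0.0323, -0.1596, 0.0499] turn [-2.8264, -0.0035, -0.03]
ydir [-0.128  0.992 -0.001] q [-0.496  0.227 -0.241  1.119 -0.013 -0.625] tcp [ 0.4827 -0.2657  0.0849] F [-0.6 -0.2  1.2] w 0.0343 t 22.3
[(array([ 0.4218, -0.8776]), 0.024, np.float64(0.152), np.float64(0.033), np.int32(65), (np.float64(270.0), np.float64(99.0))), (array([ 0.5765, -0.5591]), -0.235, np.float64(0.072), np.float64(0.055), np.int32(49), (np.float64(237.0), np.float64(126.0))), (array([ 0.5935, -0.3799]), -0.067, np.float64(0.14), np.float64(0.03), np.int32(106), (np.float64(228.0), np.float64(145.0))), (array([0.5362, 0.2125]), 0.669, np.float64(0.126), np.float64(0.107), np.int32(297), (np.float64(215.0), np.float64(244.0))), (array([0.5332, 0.3993]), -1.271, np.float64(0.116), np.float64(0.018), np.int32(220), (np.float64(207.0), np.float64(296.0)))]
```

View pics/side12c.png

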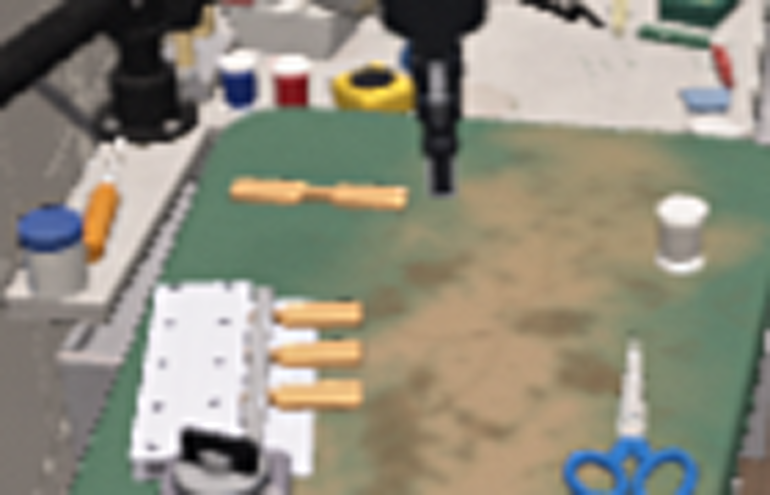

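View pics/top12c.png

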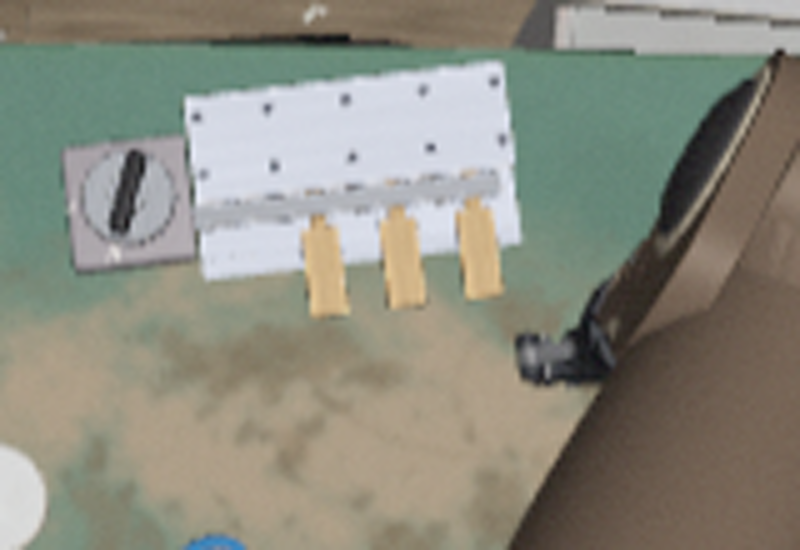

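```bash
python3 -m handwheel '[[[0.6,0,-0.1596,0.0499,0.1734,-0.02,0.0024],[0.6,0,-0.1596,0.0499,0.1734,-0.02,0.0024],[0.6,0,-0.1596,0.0499,0.1734,-0.02,0.0024],[0.6,0.0323,-0.1596,0.0499,0.1734,-0.02,0.0024],[0.6,0.0323,-0.1596,0.0499,0.1734,-0.02,0.0024],[0.6,0.0323,-0.1596,0.0499,0.1734,-0.02,0.0024],[0.6,0.0323,-0.1596,0.0499,0.1734,-0.02,0.0024]]]'
python3 - <<'E'
from h import *
look('13');grip((.5915,-.3827),-.053,.002)
s=snapshot('side')
print([t for t in templates(s,area=(40,300)) if .4<t[0][0]<.65])
E
```

```text
time: 22.93
tcp_pos: [0.5346, -0.3774, 0.0604]
orientation: [2.581, 1.569, 2.53]
wrist_force: [-0.6, 1.0, -0.3]
width: 0.0509
(array([ 0.6157, -0.3831]), -0.095, np.float64(0.09), np.float64(0.021), np.int32(154), (np.float64(376.0), np.float64(142.0))) rack [ -29.6 -258.1]
(array([ 0.5661, -0.203 ]), 0.102, np.float64(0.062), np.float64(0.022), np.int32(127), (np.float64(320.0), np.float64(160.0))) rack [-55.5 -73.1]
(array([ 0.5544, -0.1043]), 0.113, np.float64(0.064), np.float64(0.022), np.int32(128), (np.float64(289.0), np.float64(164.0))) rack [-54.4  26.2]
(array([ 0.5594, -0.1539]), 0.112, np.float64(0.062), np.float64(0.022), np.int32(126), (np.float64(305.0), np.float64(162.0))) rack [-55.8 -23.6]
target [ 0.5346 -0.3797  0.002 ]
opt 0 shift [0.0792, -0.0024, -0.0005] turn [0.0024, 0.0006, 0.0005]
opt 1 shift [0.0792, -0.0024, -0.0005] turn [-2.9976, -0.0008, 0.0009]
ydir [ 0.05   0.999 -0.001] q [-0.615  0.414 -0.037  1.119 -0.    -0.564] tcp [ 0.535  -0.3779  0.0614] F [ 0.3 -0.4  0.4] w 0.0514 t 23.03
[(array([ 0.4465, -0.8754]), 0.057, np.float64(0.201), np.float64(0.036), np.int32(90), (np.float64(266.0), np.float64(100.0))), (array([ 0.5935, -0.38  ]), -0.067, np.float64(0.14), np.float64(0.03), np.int32(105), (np.float64(228.0), np.float64(145.0))), (array([ 0.5522, -0.1076]), 0.231, np.float64(0.065), np.float64(0.03), np.int32(76), (np.float64(228.0), np.float64(181.0))), (array([0.5334, 0.3993]), -1.275, np.float64(0.115), np.float64(0.018), np.int32(220), (np.float64(207.0), np.float64(296.0)))]
```

View pics/side13c.png

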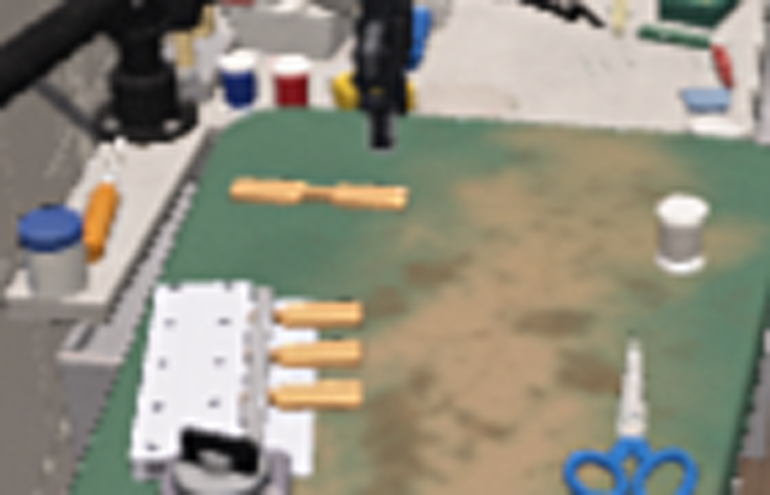

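View pics/top13.png

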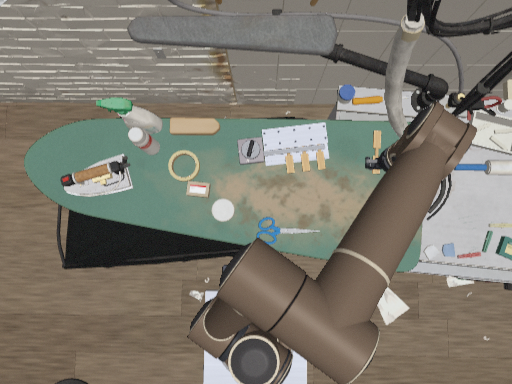

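```bash
python3 -m handwheel '[[[0.6,0.05,-0.0022,0,0.002,0,0],[0.6,0.078,-0.0022,0,0.002,0,0],[0.6,0.078,-0.0022,0,0.002,0,0],[0.2,0.078,-0.0022,0,0.002,0,0],[0,0.078,-0.0022,0,0.002,0,0],[0,0.078,-0.0022,0,0.002,0,0],[0,0.078,-0.0022,0,0.002,0,0],[0,0.078,-0.0022,0,0.002,0,0],[0,0.03,-0.0022,0,0.002,0,0],[0,0,-0.0022,0,0.002,0,0],[0,0,-0.0022,0,0.002,0,0]]]'
python3 - <<'E'
from h import *
bay(3,.13,.026)
E
```

```text
time: 24.0
tcp_pos: [0.5378, -0.3818, 0.0681]
orientation: [-0.582, 1.56, -0.635]
wrist_force: [0.8, 0.0, 1.7]
width: 0.0207
target [ 0.4017 -0.075   0.026 ]
opt 0 shift [0.0519, 0.3992, -0.2032] turn [-0.1741, 0.008, 0.0064]
opt 1 shift [0.0519, 0.3992, -0.2032] turn [2.8259, 0.0095, -0.0119]
ydir [ 0.053  0.999 -0.006] q [-0.617  0.411 -0.026  1.123 -0.    -0.564] tcp [ 0.5378 -0.3818  0.0681] F [0.8 0.  1.7] w 0.0207 t 24.0
```

```bash
python3 -m handwheel '[[[0,0,0.05,-0.05,-0.04,0.008,0.006],[0,0,0.1,-0.1,-0.08,0.008,0.006],[0,0,0.15,-0.15,-0.12,0.008,0.006],[0,0,0.2,-0.2,-0.174,0.008,0.006],[0,0,0.25,-0.203,-0.174,0.008,0.006],[0,0,0.3,-0.203,-0.174,0.008,0.006],[0,0,0.35,-0.203,-0.174,0.008,0.006],[0,0,0.399,-0.203,-0.174,0.008,0.006],[0,0,0.399,-0.203,-0.174,0.008,0.006],[0,0.03,0.399,-0.203,-0.174,0.008,0.006],[0,0.052,0.399,-0.203,-0.174,0.008,0.006],[0,0.052,0.399,-0.203,-0.174,0.008,0.006]]]'
python3 - <<'E'
from h import *
look('14');bay(3,.13,.010)
E
```

```text
time: 25.0
tcp_pos: [0.4001, -0.0743, 0.0239]
orientation: [2.979, 1.568, 3.11]
wrist_force: [-0.8, 0.7, 0.0]
width: 0.0205
(array([ 0.5661, -0.2031]), 0.111, np.float64(0.062), np.float64(0.022), np.int32(128), (np.float64(320.0), np.float64(160.0))) rack [-55.5 -73.2]
(array([ 0.5553, -0.1043]), 0.13, np.float64(0.063), np.float64(0.022), np.int32(128), (np.float64(289.0), np.float64(164.0))) rack [-53.5  26.1]
(array([ 0.5594, -0.1543]), 0.119, np.float64(0.062), np.float64(0.022), np.int32(128), (np.float64(305.0), np.float64(162.0))) rack [-55.9 -24. ]
target [ 0.4017 -0.075   0.01  ]
opt 0 shift [0.0215, 0.0001, 0.0003] turn [-0.0001, -0.0006, 0.0002]
opt 1 shift [0.0215, 0.0001, 0.0003] turn [2.9999, 0.0003, 0.001]
ydir [-0.129  0.992 -0.   ] q [-0.185 -0.002 -0.641  0.933 -0.    -0.314] tcp [ 0.4015 -0.0751  0.0261] F [ 0.1 -0.  -0.4] w 0.0208 t 25.1
```

View pics/top14c.png

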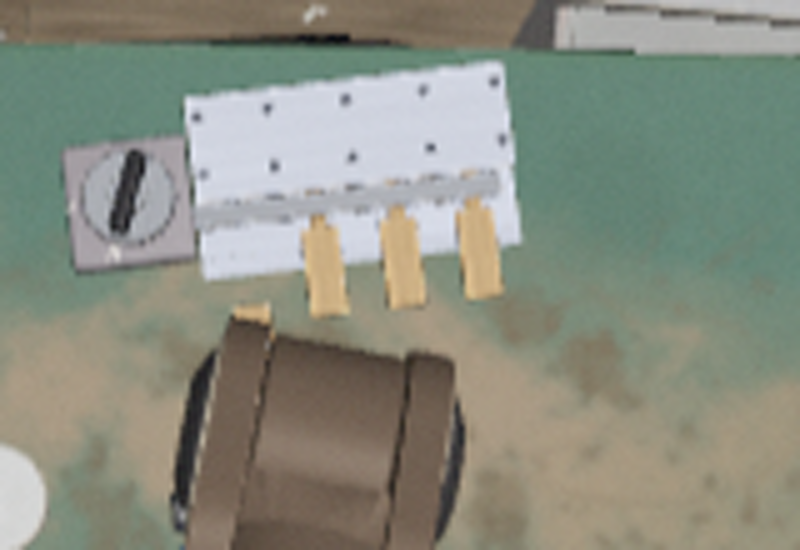

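View pics/side14c.png

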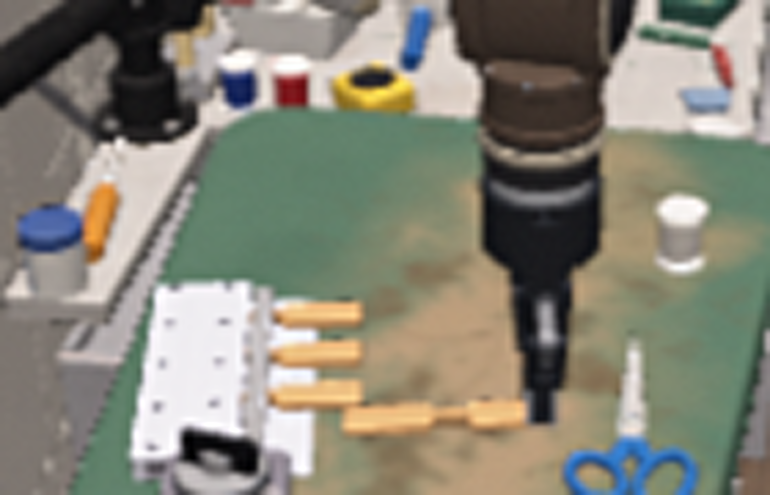

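```bash
python3 -m handwheel '[[[0,0.018,0,0,0,0,0],[0,0.0205,0,0.016,0,0,0],[0,0.0205,0,0.032,0,0,0],[0,0.0205,0,0.048,0,0,0],[0,0.0205,0,0.064,0,0,0],[0,0.0205,0,0.08,0,0,0],[0,0.0205,0,0.096,0,0,0],[0,0.0205,0,0.11,0,0,0],[0,0.0205,0,0.11,0,0,0]]]'
python3 - <<'E'
from h import *
bay(3,0,.0095);print(monitor.sense()['torque'])
E
```

```text
time: 25.85
tcp_pos: [0.486, -0.0642, 0.0109]
orientation: [-0.49, 1.57, -0.36]
wrist_force: [0.6, 0.6, -0.4]
width: 0.0209
target [ 0.5306 -0.0582  0.0095]
opt 0 shift [0.0019, 0.0002, 0.06] turn [0.0006, 0.0009, 0.0005]
opt 1 shift [0.0019, 0.0002, 0.06] turn [-2.9994, -0.0007, 0.0014]
ydir [-0.13   0.992 -0.   ] q [-0.131  0.159 -0.5    0.91  -0.    -0.261] tcp [ 0.486  -0.0642  0.0109] F [ 0.6  0.6 -0.4] w 0.0209 t 25.85
[0.009175   0.04214127 0.03463925]
```

```bash
python3 -m handwheel '[[[0,0.0015,0.0003,0.015,0,0,0],[0,0.0015,0.0003,0.03,0,0,0],[0,0.0015,0.0003,0.04,0,0,0],[0,0.0015,0.0003,0.05,0,0,0],[0,0.0015,0.0003,0.056,0,0,0],[0,0.0015,0.0003,0.06,0,0,0],[0,0.0015,0.0003,0.064,0,0,0],[0,0.0015,0.0003,0.067,0,0,0],[0,0.0015,0.0003,0.067,0,0,0]]]'
python3 - <<'E'
from h import *
bay(3,0,.0095);print(monitor.sense()['torque'])
E
```

```text
time: 26.6
tcp_pos: [0.5298, -0.0582, 0.0092]
orientation: [-3.03, 1.56, -2.9]
wrist_force: [-19.0, -4.0, 14.5]
width: 0.0208
target [ 0.5306 -0.0582  0.0095]
opt 0 shift [-0.0004, -0.0001, 0.0011] turn [-0.0001, -0.01, 0.0011]
opt 1 shift [-0.0004, -0.0001, 0.0011] turn [2.9998, 0.0018, 0.0156]
ydir [-0.129  0.992 -0.001] q [-0.107  0.244 -0.398  0.939 -0.004 -0.237] tcp [ 0.5298 -0.0582  0.0092] F [-19.   -4.   14.5] w 0.0208 t 26.6
[-0.66773245  3.8841525   0.04978246]
```

```bash
python3 -m handwheel '[[[0.4,0,0,0,0,0,0],[0.4,0,0,0,0,0,0],[0.4,0,0,0,0,0,0],[0.4,-0.05,0,-0.0,0,0,0],[0.4,-0.1,0,-0.1,0,0.01,0],[0.4,-0.15,-0.05,-0.2,0,0.01,0],[0.4,-0.15,-0.1,-0.2,0,0.01,0],[0.4,-0.15,-0.1,-0.2,0,0.01,0],[0.4,-0.15,-0.1,-0.2,0,0.01,0],[0.4,-0.15,-0.1,-0.2,0,0.01,0],[0.4,-0.15,-0.1,-0.2,0,0.01,0]]]'
python3 - <<'E'
from h import *
look('15');go((.593,.0205,.12),1.3295)
s=snapshot('side')
print([t for t in templates(s,area=(40,300)) if .4<t[0][0]<.65])
E
```

```text
time: 27.52
tcp_pos: [0.3924, -0.1526, 0.1244]
orientation: [-3.012, 1.553, -2.885]
wrist_force: [1.0, -0.5, -0.8]
width: 0.0343
(array([ 0.5734, -0.2024]), 0.16, np.float64(0.048), np.float64(0.022), np.int32(92), (np.float64(320.0), np.float64(158.0))) rack [-48.2 -73.5]
(array([ 0.5548, -0.1118]), 0.213, np.float64(0.065), np.float64(0.021), np.int32(126), (np.float64(292.0), np.float64(164.0))) rack [-54.9  18.8]
(array([ 0.5594, -0.1542]), 0.124, np.float64(0.062), np.float64(0.022), np.int32(129), (np.float64(305.0), np.float64(162.0))) rack [-55.9 -23.9]
(array([ 0.5482, -0.0549]), 0.151, np.float64(0.064), np.float64(0.022), np.int32(129), (np.float64(274.0), np.float64(166.0))) rack [-54.1  76. ]
opt 0 shift [-0.0019, 0.1929, 0.2947] turn [0.354, -0.0188, 0.0046]
opt 1 shift [-0.0019, 0.1929, 0.2947] turn [-2.6458, -0.0065, -0.0263]
ydir [-0.129  0.992 -0.001] q [-0.361 -0.032 -0.444  1.176 -0.01  -0.49 ] tcp [ 0.3926 -0.1515  0.1232] F [-0.4  0.6 -1. ] w 0.0341 t 27.62
[(array([ 0.5617, -0.8935]), -0.665, np.float64(0.161), np.float64(0.071), np.int32(94), (np.float64(247.0), np.float64(98.0))), (array([ 0.571 , -0.5577]), -0.292, np.float64(0.084), np.float64(0.051), np.int32(52), (np.float64(238.0), np.float64(126.0))), (array([ 0.549 , -0.0576]), 0.199, np.float64(0.063), np.float64(0.028), np.int32(78), (np.float64(227.0), np.float64(189.0))), (array([0.5366, 0.2118]), 0.724, np.float64(0.126), np.float64(0.107), np.int32(294), (np.float64(215.0), np.float64(244.0))), (array([0.5333, 0.3993]), -1.274, np.float64(0.115), np.float64(0.018), np.int32(223), (np.float64(207.0), np.float64(296.0)))]
```

View pics/top15c.png

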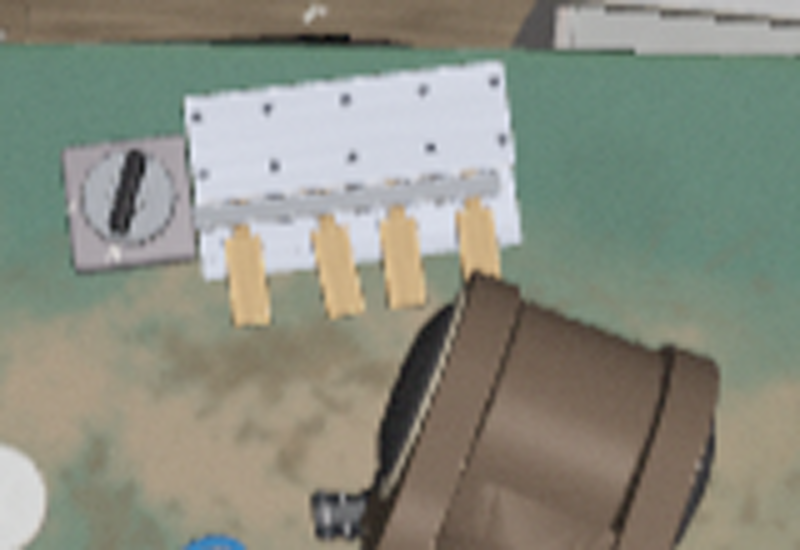

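View pics/side15c.png

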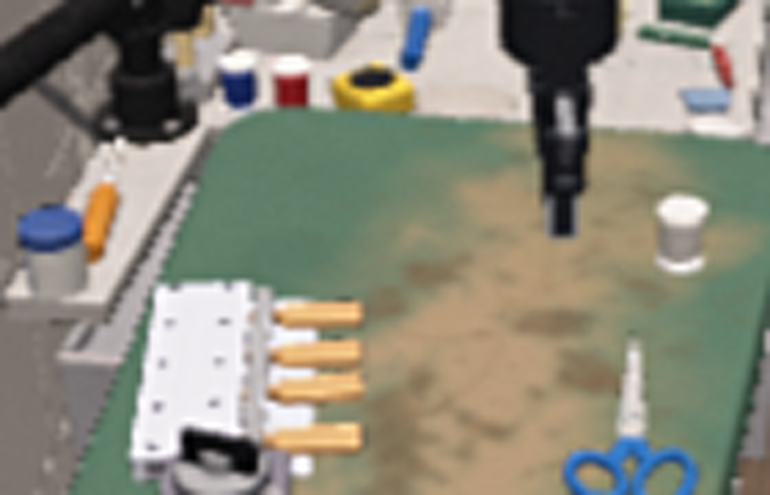

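Run:
```python
from h import *
bay(2,.05,.05,-.002)
```

```text
target [ 0.4878 -0.1162  0.05  ]
opt 0 shift [0.0944, 0.0298, 0.134] turn [0.0007, -0.02, 0.0008]
opt 1 shift [0.0944, 0.0298, 0.134] turn [-2.9992, -0.0012, -0.0314]
ydir [-0.13   0.992 -0.001] q [-0.36  -0.032 -0.445  1.176 -0.011 -0.49 ] tcp [ 0.3925 -0.1512  0.1229] F [0.  0.6 1.3] w 0.0338 t 27.67
```

```bash
python3 -m handwheel '[[[0,0.05,0.03,0.05,0,-0.02,0],[0,0.0944,0.03,0.1,0,-0.02,0],[0,0.0944,0.03,0.134,0,-0.02,0],[0,0.12,0.03,0.134,0,-0.02,0],[0,0.153,0.03,0.134,0,-0.02,0],[0,0.153,0.03,0.134,0,-0.02,0],[0,0.153,0.03,0.134,0,-0.02,0]]]'
python3 - <<'E'
from h import *
look('16');bay(2,.0,.006,-.002)
E
```

```text
time: 28.25
tcp_pos: [0.4859, -0.115, 0.0046]
orientation: [2.949, 1.567, 3.081]
wrist_force: [0.8, 0.2, 2.0]
width: 0.0001
(array([ 0.5482, -0.0549]), 0.151, np.float64(0.064), np.float64(0.022), np.int32(129), (np.float64(274.0), np.float64(166.0))) rack [-54.1  76. ]
target [ 0.5373 -0.1098  0.006 ]
opt 0 shift [0.0008, -0.0008, 0.0678] turn [0.0014, -0.0004, 0.0006]
opt 1 shift [0.0008, -0.0008, 0.0678] turn [-2.9986, -0.0009, -0.0006]
ydir [-0.131  0.991 -0.001] q [-0.233  0.182 -0.483  0.906 -0.001 -0.364] tcp [ 0.4869 -0.1158  0.0066] F [-0.2 -0.4 -0.4] w 0.0002 t 28.35
```

View pics/side16c.png

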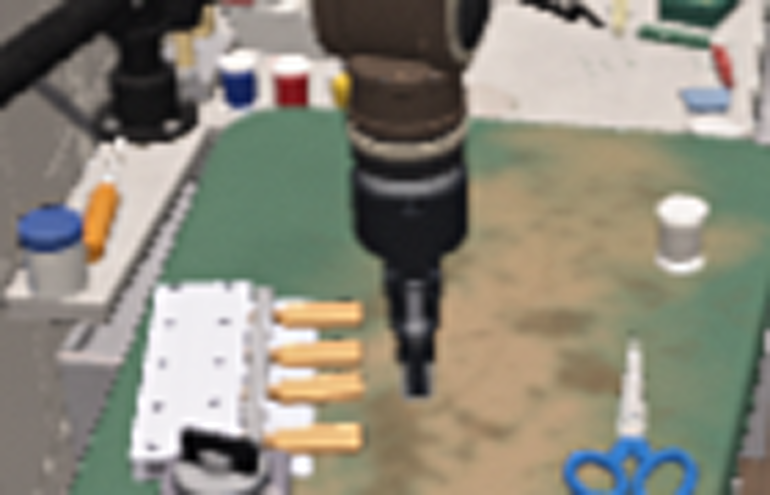

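```bash
python3 -m handwheel '[[[0,0.0008,-0.0008,0.012,0,0,0],[0,0.0008,-0.0008,0.024,0,0,0],[0,0.0008,-0.0008,0.03,0,0,0],[0,0.0008,-0.0008,0.033,0,0,0],[0,0.0008,-0.0008,0.035,0,0,0],[0,0.0008,-0.0008,0.037,0,0,0],[0,0.0008,-0.0008,0.037,0,0,0]]]'
python3 - <<'E'
from h import *
print(Ri(monitor.sense()['tcp_pos']));bay(2,.0,.006,-.002)
E
```

```text
time: 28.93
tcp_pos: [0.5131, -0.1129, 0.0058]
orientation: [-2.965, 1.568, -2.835]
wrist_force: [-4.5, -1.0, 3.5]
width: -0.0
[-96.42868495  23.04574029]
target [ 0.5373 -0.1098  0.006 ]
opt 0 shift [-0.0004, -0.0001, 0.0326] turn [0.0011, -0.0031, 0.0005]
opt 1 shift [-0.0004, -0.0001, 0.0326] turn [-2.9989, -0.0009, -0.0048]
ydir [-0.13   0.991 -0.001] q [-0.216  0.228 -0.427  0.919 -0.002 -0.346] tcp [ 0.5131 -0.1129  0.0058] F [-4.5 -1.   3.5] w -0.0 t 28.93
```

```bash
python3 -m handwheel '[[[0,0,0,0.003,0,0,0],[0,0,0,0.006,0,0,0],[0,0,0,0.006,0,0,0],[0,0,0,0.006,0,0,0]]]'; python3 -c "
from h import *
print(Ri(monitor.sense()['tcp_pos']))"
python3 -m handwheel '[[[0,0,0,-0.02,0,0,0],[0,0,0,-0.06,0,0,0],[0,-0.1,-0.05,-0.11,0,0,0],[0,-0.15,-0.1,-0.16,0,0,0],[0,-0.15,-0.15,-0.16,0,0,0],[0,-0.15,-0.2,-0.16,0,0,0],[0,-0.15,-0.2,-0.16,0,0,0],[0,-0.15,-0.2,-0.16,0,0,0],[0,-0.15,-0.2,-0.16,0,0,0]]]'
python3 - <<'E'
from h import *
look('17');go((.593,.0205,.12),1.3295)
E
```

```text
time: 29.27
tcp_pos: [0.5135, -0.1126, 0.005]
orientation: [-3.091, 1.56, -2.961]
wrist_force: [-12.0, -1.6, 6.4]
width: 0.0005
[-96.01425958  23.27396365]
time: 30.02
tcp_pos: [0.4153, -0.2791, 0.1199]
orientation: [-2.899, 1.562, -2.773]
wrist_force: [-0.3, 1.3, -0.6]
width: -0.0004
(array([ 0.5661, -0.203 ]), 0.102, np.float64(0.062), np.float64(0.022), np.int32(127), (np.float64(320.0), np.float64(160.0))) rack [-55.5 -73.1]
(array([ 0.555 , -0.1117]), 0.225, np.float64(0.065), np.float64(0.022), np.int32(128), (np.float64(292.0), np.float64(164.0))) rack [-54.7  18.8]
(array([ 0.5594, -0.154 ]), 0.117, np.float64(0.062), np.float64(0.022), np.int32(127), (np.float64(305.0), np.float64(162.0))) rack [-55.8 -23.7]
(array([ 0.5482, -0.0549]), 0.151, np.float64(0.064), np.float64(0.022), np.int32(129), (np.float64(274.0), np.float64(166.0))) rack [-54.1  76. ]
opt 0 shift [-0.0052, 0.3619, 0.2866] turn [0.3537, -0.0105, 0.0015]
opt 1 shift [-0.0052, 0.3619, 0.2866] turn [-2.6463, -0.0021, -0.0147]
ydir [-0.129  0.992  0.   ] q [-0.584  0.108 -0.309  1.163 -0.007 -0.713] tcp [ 0.4148 -0.2763  0.1183] F [0.4 0.5 0.5] w -0.0 t 30.12
```

View pics/top17c.png

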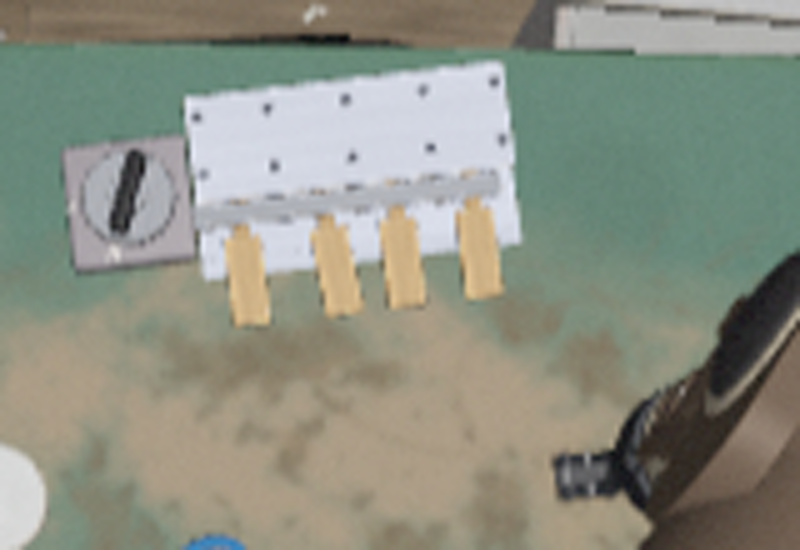

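```bash
python3 -m handwheel '[[[0.8,-0.0052,0.362,0.2866,0.354,-0.01,0.0015],[0.8,-0.0052,0.362,0.2866,0.354,-0.01,0.0015],[0.8,-0.0052,0.362,0.2866,0.354,-0.01,0.0015],[0.8,-0.0052,0.362,0.2866,0.354,-0.01,0.0015],[0.8,-0.0052,0.362,0.2866,0.354,-0.01,0.0015],[0.8,-0.0052,0.362,0.2866,0.354,-0.01,0.0015],[0.8,-0.0052,0.362,0.2866,0.354,-0.01,0.0015],[0.8,-0.0052,0.362,0.2866,0.354,-0.01,0.0015],[0.8,-0.0052,0.362,0.2866,0.354,-0.01,0.0015],[0.8,-0.0052,0.362,0.2866,0.354,-0.01,0.0015],[0.8,-0.0052,0.362,0.2866,0.354,-0.01,0.0015],[0.8,-0.0052,0.362,0.2866,0.354,-0.01,0.0015]]]'
python3 - <<'E'
from h import *
look('18');go((.593,.0205,.049),1.3295)
E
```

```text
time: 31.12
tcp_pos: [0.5918, 0.0217, 0.1191]
orientation: [-2.813, 1.568, -3.053]
wrist_force: [-0.1, -0.9, -0.8]
width: 0.0683
(array([ 0.5661, -0.2031]), 0.111, np.float64(0.062), np.float64(0.022), np.int32(128), (np.float64(320.0), np.float64(160.0))) rack [-55.5 -73.2]
(array([ 0.555 , -0.1117]), 0.224, np.float64(0.065), np.float64(0.022), np.int32(126), (np.float64(292.0), np.float64(164.0))) rack [-54.7  18.8]
(array([ 0.5594, -0.1543]), 0.119, np.float64(0.062), np.float64(0.022), np.int32(128), (np.float64(305.0), np.float64(162.0))) rack [-55.9 -24. ]
(array([ 0.5482, -0.0547]), 0.16, np.float64(0.064), np.float64(0.022), np.int32(131), (np.float64(274.0), np.float64(166.0))) rack [-54.1  76.2]
opt 0 shift [0.0942, 0.0006, 0.0013] turn [-0.0005, -0.0014, 0.0005]
opt 1 shift [0.0942, 0.0006, 0.0013] turn [2.9995, 0.0007, 0.0022]
ydir [ 0.239  0.971 -0.   ] q [ 0.034  0.274 -0.102  1.196 -0.     0.276] tcp [0.592  0.0203 0.1197] F [-0.5 -1.3 -0.1] w 0.0684 t 31.22
```

View pics/side18c.png

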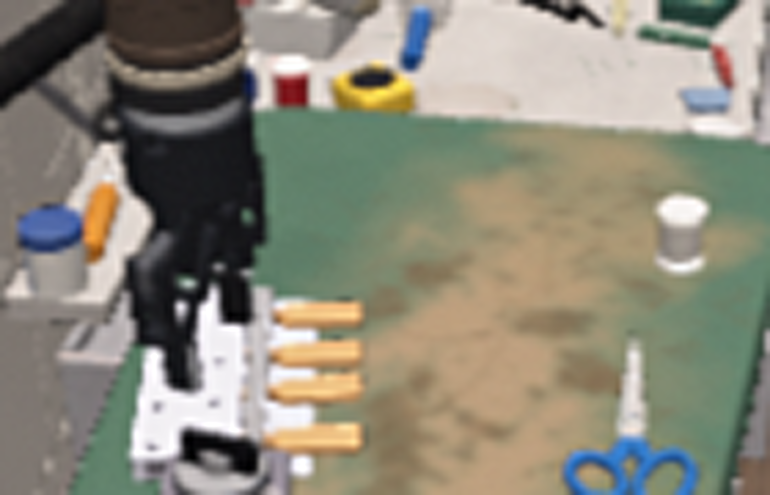

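```bash
python3 -m handwheel '[[[0.8,0.05,0.0006,0.0013,0,0,0],[0.8,0.094,0.0006,0.0013,0,0,0],[0.8,0.094,0.0006,0.0013,0,0,0],[0.4,0.094,0.0006,0.0013,0,0,0],[0.2,0.094,0.0006,0.0013,0,0,0],[0,0.094,0.0006,0.0013,0,0,0],[0,0.094,0.0006,0.0013,0,0,0],[0,0.094,0.0006,0.0013,0,0,0],[0,0.094,0.0006,0.0013,0,0,0],[0,0.094,0.0006,0.0013,0,0,0]]]'
python3 - <<'E'
from h import *
go((.593,.0205,.051),.1295);print(monitor.sense()['torque'])
E
```

```text
time: 32.05
tcp_pos: [0.5941, 0.0197, 0.0514]
orientation: [-0.594, 1.568, -0.837]
wrist_force: [-1.5, -3.8, 7.2]
width: 0.0108
opt 0 shift [0.0006, 0.0007, -0.0016] turn [1.1447, 0.0025, -0.0]
opt 1 shift [0.0006, 0.0007, -0.0016] turn [-1.8553, 0.0, 0.0028]
ydir [ 0.24   0.971 -0.001] q [ 0.034  0.31  -0.208  1.051 -0.002  0.277] tcp [0.5941 0.0197 0.0514] F [-1.5 -3.8  7.2] w 0.0108 t 32.05
[-0.60692402  0.37787506 -0.04267198]
```

```bash
python3 -m handwheel '[[[0,0,0,0,0.06,0,0],[0,0,0,0,0.12,0,0],[0,0,0,0,0.18,0,0],[0,0,0,0,0.24,0,0],[0,0,0,0,0.3,0,0],[0,0,0,0,0.36,0,0],[0,0,0,0,0.42,0,0],[0,0,0,0,0.48,0,0],[0,0,0,0,0.54,0,0],[0,0,0,0,0.6,0,0],[0,0,0,0,0.6,0,0]]]'
python3 - <<'E'
from h import *
go((.593,.0205,.051),.1295);print(monitor.sense()['torque'])
E
```

```text
time: 32.97
tcp_pos: [0.594, 0.0196, 0.0515]
orientation: [-0.05, 1.568, -0.923]
wrist_force: [0.7, -0.1, -5.1]
width: 0.0105
opt 0 shift [0.0007, -0.0003, -0.0018] turn [0.5433, 0.0024, -0.0006]
opt 1 shift [0.0007, -0.0003, -0.0018] turn [-2.4567, 0.0008, 0.0031]
ydir [ 0.766  0.643 -0.   ] q [ 0.034  0.31  -0.208  1.051 -0.002  0.906] tcp [0.594  0.0196 0.0515] F [ 0.7 -0.1 -5.1] w 0.0105 t 32.97
[-0.00316484 -0.0747515  -0.01278668]
```

```bash
python3 -m handwheel '[[[0,0,0,0,0.06,0,0],[0,0,0,0,0.12,0,0],[0,0,0,0,0.18,0,0],[0,0,0,0,0.24,0,0],[0,0,0,0,0.3,0,0],[0,0,0,0,0.36,0,0],[0,0,0,0,0.42,0,0],[0,0,0,0,0.48,0,0],[0,0,0,0,0.53,0,0],[0,0,0,0,0.57,0,0],[0,0,0,0,0.57,0,0],[0,0,0,0,0.57,0,0]]]'
python3 - <<'E'
from h import *
go((.593,.0205,.051),.1295);print(monitor.sense()['torque'])
E
```

```text
time: 33.97
tcp_pos: [0.594, 0.0197, 0.0515]
orientation: [0.485, 1.568, -0.981]
wrist_force: [0.5, -1.0, -4.6]
width: 0.0101
opt 0 shift [0.0007, -0.0013, -0.0012] turn [-0.0237, 0.0022, -0.0011]
opt 1 shift [0.0007, -0.0013, -0.0012] turn [2.9763, -0.0018, -0.0035]
ydir [0.995 0.105 0.001] q [ 0.034  0.31  -0.208  1.051 -0.002  1.5  ] tcp [0.594  0.0197 0.0515] F [ 0.5 -1.  -4.6] w 0.0101 t 33.97
[-0.14838203 -0.20500392  0.64672237]
```

```bash
python3 -m handwheel '[[[0.5,0,0,0,0,0,0],[0.5,0,0,0,0,0,0],[0.5,0,0,0,0,0,0],[0.5,-0.05,0,0,0,0,0],[0.5,-0.12,0,0,0,0,0],[0.5,-0.2,0,0,0,0,0],[0.5,-0.2,-0.1,0.05,0,0,0],[0.5,-0.2,-0.2,0.1,0,0,0],[0.5,-0.2,-0.3,0.2,0,0,0],[0.5,-0.2,-0.3,0.3,0,0,0],[0.5,-0.2,-0.3,0.3,0,0,0],[0.5,-0.2,-0.3,0.3,0,0,0]]]'
python3 - <<'E'
from h import *
look('19');s=snapshot('top')
im=s['pixels'].astype(int)
ys,xs=np.nonzero(im[138:162,238:262].sum(2)<150);c=cv2.fitLine(np.c_[xs,ys].astype(np.float32),2,0,.01,.01).ravel();print('bar',c)
print(monitor.sense()['tcp_pos'])
E
```

```text
time: 34.97
tcp_pos: [0.4315, -0.1608, 0.1996]
orientation: [0.776, 1.566, -0.689]
wrist_force: [1.1, -0.3, 0.2]
width: 0.0425
(array([ 0.555 , -0.1117]), 0.225, np.float64(0.065), np.float64(0.022), np.int32(128), (np.float64(292.0), np.float64(164.0))) rack [-54.7  18.8]
(array([ 0.5594, -0.1542]), 0.124, np.float64(0.062), np.float64(0.022), np.int32(129), (np.float64(305.0), np.float64(162.0))) rack [-55.9 -23.9]
(array([ 0.5482, -0.0549]), 0.151, np.float64(0.064), np.float64(0.022), np.int32(129), (np.float64(274.0), np.float64(166.0))) rack [-54.1  76. ]
bar [ 0.9976895  -0.06793845 11.181818   10.727273  ]
[ 0.43154259 -0.16206313  0.19964329]
```

View pics/top19c.png

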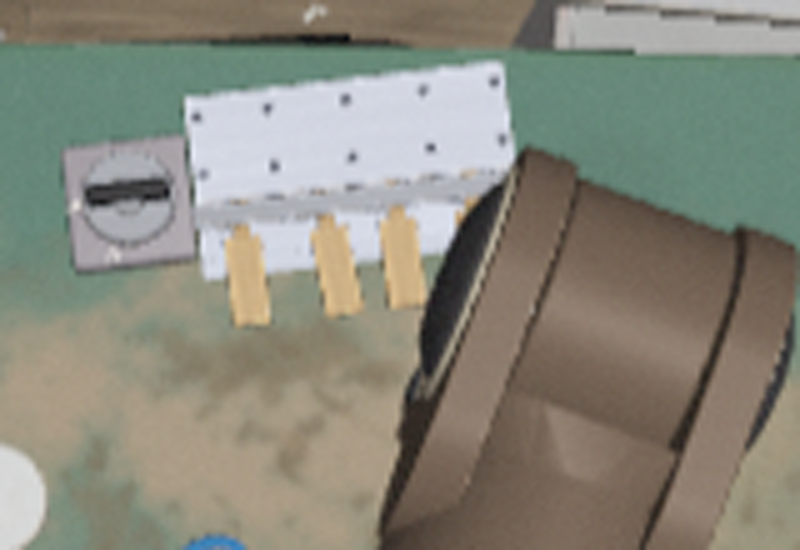

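View pics/side19c.png

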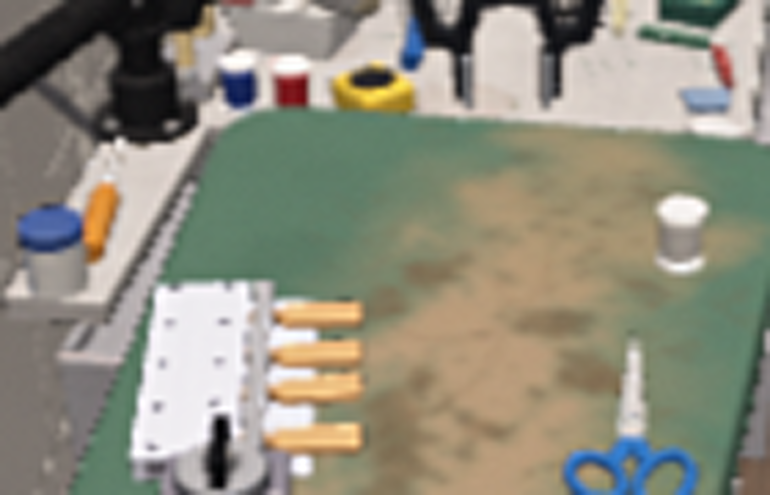

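View pics/top19.png

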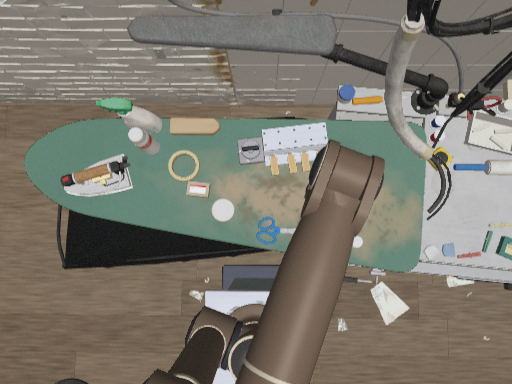

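```bash
python3 -m handwheel '[[[0.5,0,-0.1,0.1,0,0,0],[0.5,0,-0.2,0.2,0,0,0],[0.5,0,-0.2,0.25,0,0,0],[0.5,0,-0.2,0.25,0,0,0],[0.5,0,-0.2,0.25,0,0,0],[0.5,0,-0.2,0.25,0,0,0],[0.5,0,-0.2,0.25,0,0,0]]]'
python3 - <<'E'
from h import *
look('20')
for n in ('top0','top20'):
    im=cv2.imread('pics/'+n+'.png').astype(int)
    for th in (130,180,230):
        ys,xs=np.nonzero(im[140:160,240:259].sum(2)<th);c=cv2.fitLine(np.c_[xs,ys].astype(np.float32),2,0,.01,.01).ravel();print(n,th,len(xs),c.round(3))
a=cv2.imread('pics/top0.png')[130:170,230:345];b=cv2.imread('pics/top20.png')[130:170,230:345]
cv2.imwrite('pics/cmp.png',cv2.resize(np.vstack([a,b]),None,fx=6.8,fy=6.8,interpolation=2))
E
```

```text
time: 35.7
tcp_pos: [0.2995, -0.3674, 0.1999]
orientation: [0.483, 1.565, -0.992]
wrist_force: [0.5, 0.5, -0.2]
width: 0.0428
(array([ 0.5608, -0.1539]), 0.119, np.float64(0.065), np.float64(0.022), np.int32(129), (np.float64(305.0), np.float64(162.0))) rack [-54.4 -23.8]
(array([ 0.5661, -0.2031]), 0.111, np.float64(0.062), np.float64(0.022), np.int32(128), (np.float64(320.0), np.float64(160.0))) rack [-55.5 -73.2]
(array([ 0.555 , -0.1117]), 0.233, np.float64(0.065), np.float64(0.022), np.int32(127), (np.float64(292.0), np.float64(164.0))) rack [-54.7  18.8]
(array([ 0.548 , -0.0549]), 0.149, np.float64(0.063), np.float64(0.022), np.int32(128), (np.float64(274.0), np.float64(166.0))) rack [-54.3  76.1]
top0 130 6 [ 0.967 -0.256  8.667  9.   ]
top0 180 33 [ 0.988 -0.155  9.364  7.97 ]
top0 230 58 [ 0.989 -0.146 10.103  7.914]
top20 130 5 [ 0.992 -0.128  8.8    9.4  ]
top20 180 26 [ 0.995 -0.102  9.654  7.808]
top20 230 60 [ 0.997 -0.079 10.217  7.9  ]
```

View pics/cmp.png

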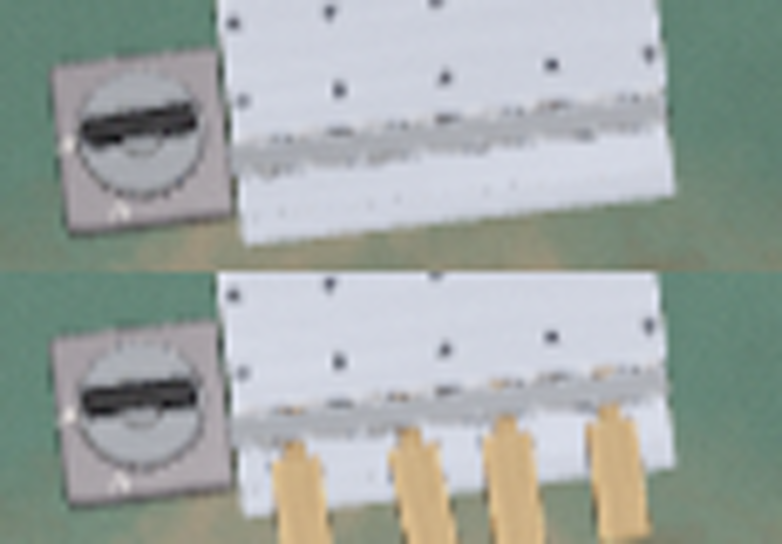

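```bash
python3 -c "
from h import *
print(bot.finish_job())"
```

```text
the job is handed in; nothing more can be done
None
```

The job is handed in: I opened the collar, pushed all four templates home in bays 0–3, and turned the collar back to locked. It took about 36 s of the 210 s allowed, and the hand-in reported no verdict.

- **Seating:** each template was pushed against the back stop at 8–19 N. In the last top picture their outer parts line up within about 1.5 mm of each other in depth.
- **Collar:** it turned back without jamming to the locked end stop, which resisted with about 0.65 N m. The locking bar is back where it was at the start.
- **Collar angle:** in the pictures the grip bar sits roughly 0.05 rad past its starting angle. I put this down to pixel noise and slight over-pressing at the stop.
- **Bay 2 is crooked:** this template was pushed askew while the bay 3 template was being placed and let go. I pushed it again at 12 N; it stayed home but did not straighten. It measures 0.09–0.10 rad and about 3 mm sideways, right at the stated wobble limit, and I left it that way.
- **Other things on the board:** none looked moved in the last pictures (checked by eye). The gripper ended open and clear of everything.

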